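Load the lantern drying station

ROBOT

A 7-joint arm with a two-finger parallel gripper is mounted at the origin on the work surface. World frame = base frame: x ahead of the robot, y to its left, z up, the work surface at z = 0. Lengths are in mm, angles in degrees, forces in N, time in s.
With the tool pointing down it reaches from about 425 to 950 mm from the base axis. Payload 4.7 kg.
Tool frame: the origin (TCP) lies midway between the tips of the shut fingers; the grasp point (between the pads) lies 19 mm behind it; z points along the fingers, y is the line along which they close (so a half turn about z gives the same grasp; the last joint's range is limited). The gripper opens to 87 mm and grips with 3 to 60 N. Pads are 19 mm wide; open, the fingers measure 117 mm over their backs; the gripper's body (75 mm by 190 mm) begins 51 mm behind the grasp point.
Start: joints at [-78.203, 26.849, -2.785, 87.806, 1.381, 65.374, -4.715], TCP at [156.995, 656.507, 222.573] pointing down, gripper open.
Joint ranges: [-148.3, 148.3], [-19.14, 114.17], [-79.39, 73.82], [5.75, 140.21], [-59.74, 239.74], [12.07, 113.84], [-152.46, 152.46]. Speed limits (degrees/s): [147.25, 147.25, 180, 180, 180, 180, 180].

INTERFACE

Orientations are given as a 3x3 rotation matrix whose columns are the frame's x, y, z axes.
In Python, from workcell import * gives the robot as it stands.
- The arm moves only by the tool drive_tool, never from a script. Its argument "motion" is a list of rows, each a list of 3 entries, a list of its own where there are three numbers: the opening, from 0 (shut) to 1 (fully open), then the shift along the world's x, y, z in mm, then the turn, a rotation vector about the world's x, y, z in rad. A call has 1 to 10 rows; each row is the pose to reach, as a shift and turn from the pose commanded when the call began; what a row does not reach only later rows make up. A row lasts 1/10 s, in which the tool goes at most 50 mm and 8.59 degrees, less where a joint would pass 70% of its speed; a pose out of reach is approached as far as the arm can. A call with a gripper value outside its range is refused whole. The fingers move at their own pace and stop on an object; "newtons" is the grip in N (left out, the last holds). Time passes only in rows, so rows that repeat a pose let the fingers close. It gives the time, the measured TCP pose, the force, the opening and the grip force at its end, in the units of the state.
- get_state(): the state, without advancing time (a new reading comes with each control period).
- get_image(name): name is "side" or "top"; returns the picture (480x640x3 uint8, red, green, blue); there is no depth.
- camera_model(name): a dict with "K" (3x3 intrinsics, pixels), "k1" (the pictures are not rectified: a ray, as slopes to the right and down, at radius r is drawn at 1 + k1 r^2 times it, then the intrinsics apply), "xyz" and "attitude" of the camera in the world. Camera axes: x right, y down, z forward; pixel columns grow to the right and rows downward; lengths in mm; the calibration is good to about 2 mm. A picture is of the moment at which its call begins. camera_model takes no time and is no camera call.
- finish_job(): hands the job in; it is judged then, once.
The state is a dict: "time": time; "joints": joint angles; "qd": joint speeds; "tau": joint torques, N m; "eef_pos": TCP position; "eef_rot": TCP orientation; "force": force on the tool from outside, world axes, zero at the start; "ft_torque": the same for the moment, N m; "grip_width": finger opening in mm; "grasp_force": force on a finger pad.
Only numpy, scipy, OpenCV 4.12 (cv2) and the standard library are available. Lean on these libraries where they do the work, as an engineer would, in place of code of your own. Each camera call takes 0.05 s, during which the arm holds its last target. There are 200 camera calls.

TASK

The drying station is running: first turn its red isolator handle fully off. With the power off, hang both painted lanterns by their handle bars, each on its own forked hook of the rack, and set every wooden lantern cap upright in the tray, each centred on its own marked square with its sides parallel to the square. Once everything is loaded turn the isolator fully back on; never let a lantern tip over, and leave the jars, brush and glue bottle where they are.

Things in the scene. Friction and masses are not known exactly. Their poses are not given: they have to be found in the camera images.
- isolator (a joint): power isolator handle, rad: 0 = ON (handle's white line at the green dot), 1.4 = OFF (white line at the white mark). Spring detents pull it to the nearer of these two stops. Growing = counter-clockwise seen from above.
- isolator_grip (a point): on the vertical axis of the isolator's red handle, 80 above the bench; the handle is a bar 76 long (this frame's x, turning with it), 16 wide (y), from 59 to 93 above the bench; the box under it is 100 x 100 x 50, grey with a yellow top. The white line points to this frame's -x.
- fork0 (a point): fork 0 of the fixed steel drying rack: point where the middle of a lantern's handle bar lies when hung, 221 above the bench, z up. Two level prongs 8 thick, at y = -32 and +32, tops at 214, run along x; the bar lies across both, parallel to y. Their free ends at x = -36 turn up to 226 above the bench; post at x = +90, 216 high. The two forks stand 140 apart in y.
- fork1 (a point): fork 1 of the fixed steel drying rack: point where the middle of a lantern's handle bar lies when hung, 221 above the bench, z up. Two level prongs 8 thick, at y = -32 and +32, tops at 214, run along x; the bar lies across both, parallel to y. Their free ends at x = -36 turn up to 226 above the bench; post at x = +90, 216 high. The two forks stand 140 apart in y.
- tray: fixed white drying tray 180 x 180, floor 4 thick, rim 4 thick and 14 high, with four blue-edged marked squares (70 x 70) in a 2 x 2 grid. Origin: centre of the underside; x, y along its sides.
- square0 (a point): centre of a marked square, on the tray's floor (4 above the bench); axes of the tray
- square1 (a point): centre of a marked square, on the tray's floor (4 above the bench); axes of the tray
- square2 (a point): centre of a marked square, on the tray's floor (4 above the bench); axes of the tray
- square3 (a point): centre of a marked square, on the tray's floor (4 above the bench); axes of the tray
- cap0: lantern cap 0: square wooden plate 62 x 62 x 14 with a square red stem 22 x 22 on its middle up to 56 above the underside (grip the stem). Origin: centre of the underside; z up, x and y along the sides of plate and stem. May be absent (2 to 4 caps are present).
- cap1: lantern cap 1: square wooden plate 62 x 62 x 14 with a square red stem 22 x 22 on its middle up to 56 above the underside (grip the stem). Origin: centre of the underside; z up, x and y along the sides of plate and stem. May be absent (2 to 4 caps are present).
- cap2: lantern cap 2: square wooden plate 62 x 62 x 14 with a square red stem 22 x 22 on its middle up to 56 above the underside (grip the stem). Origin: centre of the underside; z up, x and y along the sides of plate and stem. May be absent (2 to 4 caps are present).
- cap3: lantern cap 3: square wooden plate 62 x 62 x 14 with a square red stem 22 x 22 on its middle up to 56 above the underside (grip the stem). Origin: centre of the underside; z up, x and y along the sides of plate and stem. May be absent (2 to 4 caps are present).
- lantern_yellow: yellow, dark framed lantern, six-sided body 84 wide, 84 high, with a rigid handle: a straight dark wooden bar along the lantern's y, 12 wide (x), 14 high, 104 long, centred 155 above the underside, on thin wire uprights at y = -48 and +48; 55 free under the bar for the prongs (the body is wider than the fork: bring it in from the front, along +x). Origin: centre of the underside, z up.
- lantern_yellow_bar (a point): centre of the yellow lantern's handle bar
- lantern_white: white, brass framed lantern, six-sided body 84 wide, 84 high, with a rigid handle: a straight dark wooden bar along the lantern's y, 12 wide (x), 14 high, 104 long, centred 155 above the underside, on thin wire uprights at y = -48 and +48; 55 free under the bar for the prongs (the body is wider than the fork: bring it in from the front, along +x). Origin: centre of the underside, z up.
- lantern_white_bar (a point): centre of the white lantern's handle bar
- jar_red: bystander, not to be disturbed: closed red paint jar with white cap, 54 dia x 65 high; origin: centre of its underside
- jar_green: bystander, not to be disturbed: closed amber glass jar with green cap, 52 dia x 60 high; origin: centre of its underside
- jar_white: bystander, not to be disturbed: closed blue jar with white cap and paper label, 54 dia x 65 high; origin: centre of its underside
- brush: bystander, not to be disturbed: paint brush lying on the bench, 200 long; origin: centre of its underside
- glue: bystander, not to be disturbed: white glue bottle with red cap, 60 dia x 150 high; origin: centre of its underside
Mind the look-alikes: they are no part of the job. What is shaped like the lantern_yellow but pink or purple is not meant.

How it is judged (in metres and radians):
On the way, in this order (a step that is already met when the one before it is completed fails the run):
1. the isolator is turned off (value of joint isolator above 1.28 rad), for 0.2 s.
2. with the isolator still off, both lanterns hang on the forks and all present caps sit on their squares, released (value of joint isolator above 1.28 rad and (horizontal distance between cap0 and square0 below 0.014 m or horizontal distance between cap0 and square1 below 0.014 m or horizontal distance between cap0 and square2 below 0.014 m or horizontal distance between cap0 and square3 below 0.014 m) and z of each of cap0, cap1, cap2, cap3 in the frame of tray below 0.009 m and angle between each of cap0, cap1, cap2, cap3's own z axis and vertical below 0.1 rad and (angle between the x axis of cap0 and the x axis of tray, either way round below 0.2 rad or angle between the x axis of cap0 and the y axis of tray, either way round below 0.2 rad) and linear speed of each of cap0, cap1, cap2, cap3 below 0.02 m/s and contact force between each of cap0, cap1, cap2, cap3, lantern_yellow, lantern_white and the fingers below 0.1 N and (horizontal distance between cap1 and square0 below 0.014 m or horizontal distance between cap1 and square1 below 0.014 m or horizontal distance between cap1 and square2 below 0.014 m or horizontal distance between cap1 and square3 below 0.014 m) and (angle between the x axis of cap1 and the x axis of tray, either way round below 0.2 rad or angle between the x axis of cap1 and the y axis of tray, either way round below 0.2 rad) and (horizontal distance between cap2 and square0 below 0.014 m or horizontal distance between cap2 and square1 below 0.014 m or horizontal distance between cap2 and square2 below 0.014 m or horizontal distance between cap2 and square3 below 0.014 m) and (angle between the x axis of cap2 and the x axis of tray, either way round below 0.2 rad or angle between the x axis of cap2 and the y axis of tray, either way round below 0.2 rad) and (horizontal distance between cap3 and square0 below 0.014 m or horizontal distance between cap3 and square1 below 0.014 m or horizontal distance between cap3 and square2 below 0.014 m or horizontal distance between cap3 and square3 below 0.014 m) and (angle between the x axis of cap3 and the x axis of tray, either way round below 0.2 rad or angle between the x axis of cap3 and the y axis of tray, either way round below 0.2 rad) and ((distance between lantern_yellow_bar and fork0 below 0.05 m and z of lantern_yellow_bar in the frame of fork0 between -0.01 and 0.01 m and angle between the y axis of lantern_yellow and the y axis of fork0, either way round below 0.3 rad) or (distance between lantern_yellow_bar and fork1 below 0.05 m and z of lantern_yellow_bar in the frame of fork1 between -0.01 and 0.01 m and angle between the y axis of lantern_yellow and the y axis of fork1, either way round below 0.3 rad)) and angle between each of lantern_yellow, lantern_white's own z axis and vertical below 0.2 rad and linear speed of each of lantern_yellow, lantern_white below 0.03 m/s and ((distance between lantern_white_bar and fork0 below 0.05 m and z of lantern_white_bar in the frame of fork0 between -0.01 and 0.01 m and angle between the y axis of lantern_white and the y axis of fork0, either way round below 0.3 rad) or (distance between lantern_white_bar and fork1 below 0.05 m and z of lantern_white_bar in the frame of fork1 between -0.01 and 0.01 m and angle between the y axis of lantern_white and the y axis of fork1, either way round below 0.3 rad))), for 0.2 s.
3. the isolator is turned on again (value of joint isolator below 0.12 rad), for 0.2 s.
At the end, for the whole second after the job is handed in: Isolator on (below 0.12 rad); each lantern at rest, bar across its own fork (within 50 mm of its point, 10 mm in height, 0.3 rad parallel, tilt under 0.2 rad); each present cap flat in the tray, centre within 14 mm of a square's, parallel within 0.2 rad; all released and still (value of joint isolator below 0.12 rad and (horizontal distance between cap0 and square0 below 0.014 m or horizontal distance between cap0 and square1 below 0.014 m or horizontal distance between cap0 and square2 below 0.014 m or horizontal distance between cap0 and square3 below 0.014 m) and z of each of cap0, cap1, cap2, cap3 in the frame of tray below 0.009 m and angle between each of cap0, cap1, cap2, cap3's own z axis and vertical below 0.1 rad and (angle between the x axis of cap0 and the x axis of tray, either way round below 0.2 rad or angle between the x axis of cap0 and the y axis of tray, either way round below 0.2 rad) and linear speed of each of cap0, cap1, cap2, cap3 below 0.02 m/s and contact force between each of cap0, cap1, cap2, cap3, lantern_yellow, lantern_white and the fingers below 0.1 N and (horizontal distance between cap1 and square0 below 0.014 m or horizontal distance between cap1 and square1 below 0.014 m or horizontal distance between cap1 and square2 below 0.014 m or horizontal distance between cap1 and square3 below 0.014 m) and (angle between the x axis of cap1 and the x axis of tray, either way round below 0.2 rad or angle between the x axis of cap1 and the y axis of tray, either way round below 0.2 rad) and (horizontal distance between cap2 and square0 below 0.014 m or horizontal distance between cap2 and square1 below 0.014 m or horizontal distance between cap2 and square2 below 0.014 m or horizontal distance between cap2 and square3 below 0.014 m) and (angle between the x axis of cap2 and the x axis of tray, either way round below 0.2 rad or angle between the x axis of cap2 and the y axis of tray, either way round below 0.2 rad) and (horizontal distance between cap3 and square0 below 0.014 m or horizontal distance between cap3 and square1 below 0.014 m or horizontal distance between cap3 and square2 below 0.014 m or horizontal distance between cap3 and square3 below 0.014 m) and (angle between the x axis of cap3 and the x axis of tray, either way round below 0.2 rad or angle between the x axis of cap3 and the y axis of tray, either way round below 0.2 rad) and ((distance between lantern_yellow_bar and fork0 below 0.05 m and z of lantern_yellow_bar in the frame of fork0 between -0.01 and 0.01 m and angle between the y axis of lantern_yellow and the y axis of fork0, either way round below 0.3 rad) or (distance between lantern_yellow_bar and fork1 below 0.05 m and z of lantern_yellow_bar in the frame of fork1 between -0.01 and 0.01 m and angle between the y axis of lantern_yellow and the y axis of fork1, either way round below 0.3 rad)) and angle between each of lantern_yellow, lantern_white's own z axis and vertical below 0.2 rad and linear speed of each of lantern_yellow, lantern_white below 0.03 m/s and ((distance between lantern_white_bar and fork0 below 0.05 m and z of lantern_white_bar in the frame of fork0 between -0.01 and 0.01 m and angle between the y axis of lantern_white and the y axis of fork0, either way round below 0.3 rad) or (distance between lantern_white_bar and fork1 below 0.05 m and z of lantern_white_bar in the frame of fork1 between -0.01 and 0.01 m and angle between the y axis of lantern_white and the y axis of fork1, either way round below 0.3 rad))); the robot touches nothing.
It fails at once if a lantern is tipped over (tilted by more than 0.9 rad) (angle between any of lantern_yellow, lantern_white's own z axis and vertical above 0.9 rad).
It fails at once if a jar, the brush or the glue bottle is moved by more than 40 mm (distance of any of jar_red, jar_green, jar_white, brush, glue from where it was at the start of the episode above 0.04 m).
Of cap0, cap1, cap2, cap3 only 2 to 4 are there at a start; the rules pass over those that are not, and their reading is None.
At some moment in a run one of cap0, cap1, cap2, cap3 may be knocked a few centimetres aside while the robot is not near it.
It also fails if it takes over 210 s, if anything falls off the work surface, if the arm or the gripper's body presses on something with over 40 N, if the wrist force passes 120 N, or if a joint passes its speed limit or range.

## Working session

There is one attempt and no reset: what is moved stays moved. The work goes in short steps, Python scripts to look and compute and a tool call to move; the robot and the scene stay as the last step left them, time stands still between calls to the robot, and variables do not carry over. Pictures are saved under pics/ and viewed, at most 14 in all, crops included, and the job is handed in when it is done.

Besides the shell and the picture viewer there is one more tool, called after "Emit:" as name(argument=value, ...), one argument or row to a line, values as JSON. drive_tool: Moves the arm, as the interface text tells. Its arguments: {"type":"object","properties":{"motion":{"type":"array"},"newtons":{"type":"number"}},"required":["motion"]}

```bash
ls; mkdir -p pics
python3 - <<'E'
from workcell import *
import cv2
for n in("side","top"):
    cv2.imwrite(f"pics/{n}0.png",get_image(n)[:,:,::-1]); print(n,camera_model(n))
print(get_state())
E
```

```text
pics
side {'K': array([[516.30486075,   0.        , 324.74379577],
       [  0.        , 516.30486075, 235.96359686],
       [  0.        ,   0.        ,   1.        ]]), 'k1': -0.06967654851593269, 'xyz': array([ -47.73767364, -855.9706716 ,  921.97591431]), 'attitude': array([[ 0.81169955, -0.36843279,  0.45321201],
       [-0.58383986, -0.53383655,  0.61167766],
       [ 0.01657903, -0.76110171, -0.64842063]])}
top {'K': array([[455.26171899,   0.        , 318.28407223],
       [  0.        , 455.26171899, 242.30048285],
       [  0.        ,   0.        ,   1.        ]]), 'k1': -0.02120430859743307, 'xyz': array([ 407.22710301, -127.06019954, 1477.95385873]), 'attitude': array([[ 0.02310606, -0.99798736,  0.05905368],
       [-0.99973045, -0.02293174,  0.00362783],
       [-0.00226632, -0.05912158, -0.99824822]])}
{'time': 0.1, 'joints': array([-78.20181257,  26.89455421,  -2.78491822,  87.86823784,
         1.37833191,  65.37327592,  -4.71630517]), 'qd': array([ 0.07918954, -0.14943987,  0.0634    , -0.2004376 , -0.01252195,
       -0.07047176, -0.11661603]), 'tau': array([ 5.79449970e-04, -5.09174752e+01, -8.09515407e-02, -2.36829633e+01,
       -6.14308356e-02,  3.44537117e-02,  9.32749276e-05]), 'eef_pos': array([156.89089544, 655.95457464, 221.5723442 ]), 'eef_rot': array([[-9.72558276e-01,  2.32659063e-01, -3.99997508e-04],
       [ 2.32659407e-01,  9.72556708e-01, -1.74648904e-03],
       [-1.73162449e-05, -1.79162555e-03, -9.99998395e-01]]), 'force': array([-0.21417076, -0.07552282, -0.71594327]), 'ft_torque': array([-0.03981133,  0.00439198, -0.02956434]), 'grasp_force': 0.0, 'grip_width': 87.37127012481682}
```

View pics/side0.png

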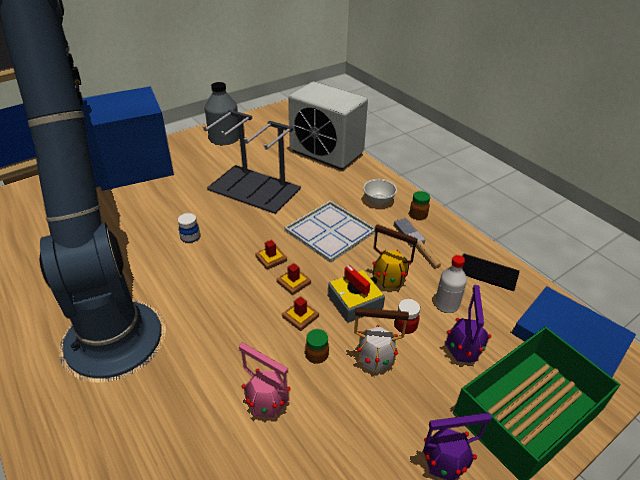

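View pics/top0.png

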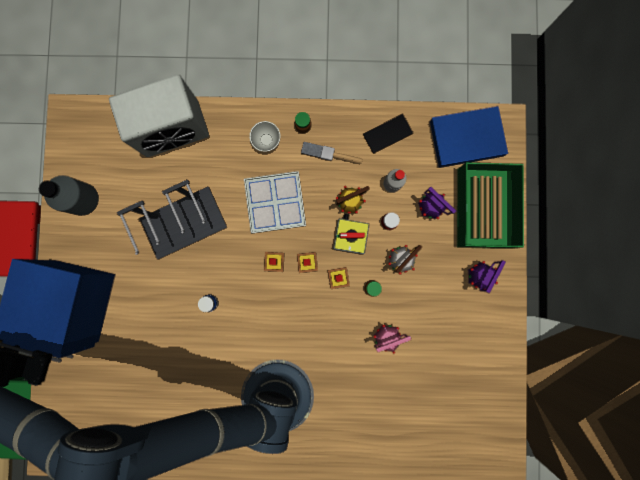

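```bash
cat > h.py <<'E'
from workcell import *
import numpy as np, cv2
def ray(n,uv):
    c=camera_model(n); K=c["K"]; d=np.array([(uv[0]-K[0,2])/K[0,0],(uv[1]-K[1,2])/K[1,1]]); s=d.copy()
    for _ in range(10): s=d/(1+c["k1"]*(s@s))
    r=c["attitude"]@np.array([s[0],s[1],1.]); return c["xyz"],r
def onz(n,uv,z):
    o,r=ray(n,uv); return o+r*(z-o[2])/r[2]
def tri(us,ut):
    o1,r1=ray("side",us); o2,r2=ray("top",ut)
    t=np.linalg.lstsq(np.c_[r1,-r2],o2-o1,rcond=None)[0]
    a,b=o1+t[0]*r1,o2+t[1]*r2
    return (a+b)/2,np.linalg.norm(a-b)
def proj(n,p):
    c=camera_model(n); q=c["attitude"].T@(np.array(p)-c["xyz"]); s=q[:2]/q[2]; s=s*(1+c["k1"]*(s@s)); K=c["K"]
    return s*[K[0,0],K[1,1]]+K[:2,2]
E
python3 - <<'E'
import cv2,numpy as np
s=cv2.imread("pics/side0.png");t=cv2.imread("pics/top0.png")
z=lambda i,x,y,w,h,k:cv2.resize(i[y:y+h,x:x+w],None,fx=k,fy=k,interpolation=cv2.INTER_CUBIC)
a=np.hstack([z(t,110,170,125,95,3.2),z(s,195,80,125,95,3.2)])
b=np.hstack([z(t,250,170,200,148,2),z(s,250,230,200,148,2)])
cv2.imwrite("pics/z0.png",np.vstack([a,b]))
E
```

```text
(no output)
```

View pics/z0.png

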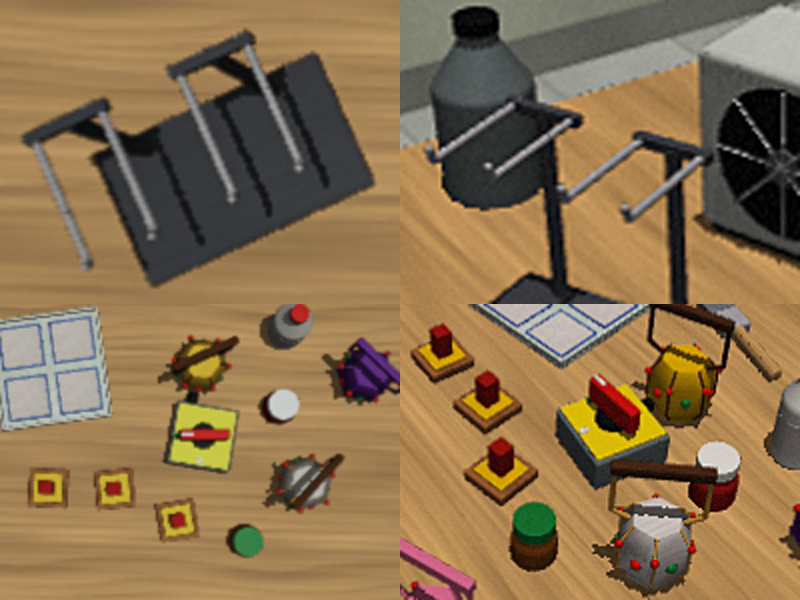

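```bash
cat >> h.py <<'E'
def hsv(img): return cv2.cvtColor(img,cv2.COLOR_RGB2HSV)
def blobs(m,amin=15):
    cs,_=cv2.findContours(m.astype(np.uint8),cv2.RETR_EXTERNAL,cv2.CHAIN_APPROX_NONE)
    return [c for c in cs if cv2.contourArea(c)>=amin]
def red(h): return ((h[...,0]<8)|(h[...,0]>172))&(h[...,1]>170)&(h[...,2]>90)
def yel(h): return (h[...,0]>18)&(h[...,0]<32)&(h[...,1]>190)&(h[...,2]>130)
def ang(n,c,z):
    # side direction on plane z, deg mod 90
    b=cv2.boxPoints(cv2.minAreaRect(c)); p=[onz(n,q,z) for q in b]
    e=[p[(i+1)%4]-p[i] for i in range(4)]
    a=[4*np.arctan2(v[1],v[0]) for v in e]
    return np.degrees(np.arctan2(np.mean(np.sin(a)),np.mean(np.cos(a)))/4)
E
python3 - <<'E'
from h import *
np.set_printoptions(precision=1,suppress=True)
for n in("top","side"):
    im=cv2.imread(f"pics/{n}0.png")[:,:,::-1].copy(); h=hsv(im)
    print(n)
    for nm,m,z in(("red",red(h),56),("yel",yel(h),14)):
        for c in blobs(m,12 if nm=="red" else 40):
            (x,y),s,a=cv2.minAreaRect(c)
            if x<240 or x>480: continue
            print(nm,round(x,1),round(y,1),np.array(s),cv2.contourArea(c),onz(n,(x,y),z)[:2],round(ang(n,c,z),1))
# rack tips
T=[(110+x/3.2,170+y/3.2) for x,y in((86,266),(151,237),(232,199),(298,168))]
B=[(110+x/3.2,170+y/3.2) for x,y in((35,140),(108,108),(180,76),(248,42))]
S=[(195+(x-400)/3.2,80+y/3.2) for x,y in((433,157),(489,167),(563,195),(628,213))]
for s,t,b in zip(S,T,B):
    p,e=tri(s,t); d=onz("top",b,214)-onz("top",t,224); print("tip",p,e,onz("top",t,224),np.degrees(np.arctan2(d[1],d[0])),np.linalg.norm(d[:2]))
E
```

```text
top
red 338.5 278.0 [6. 5.] 26.5 [ 381.4 -187.4] 1.3
red 306.5 261.5 [5. 5.] 25.0 [430.5 -86.5] 1.4
red 272.5 261.5 [5. 5.] 23.5 [428.   19.6] 1.5
red 351.5 235.0 [ 4. 23.] 66.0 [ 516.6 -225.4] 1.2
red 399.3 174.2 [7.8 8.5] 51.5 [ 712.5 -372.6] -44.0
yel 272.0 260.0 [10. 10.] 75.0 [433.4  25.7] 1.5
yel 352.8 202.1 [ 8.  16.5] 59.5 [ 626.8 -230.5] 27.8
side
red 464.0 469.0 [4. 4.] 13.5 [ 393.7 -677.4] -41.5
red 433.0 462.0 [4. 4.] 13.0 [ 359.1 -636.5] -40.1
red 249.5 401.9 [9.2 4.2] 18.5 [ 159.1 -350.2] 19.4
red 367.0 360.0 [4. 4.] 12.0 [ 401.6 -402.7] -37.2
red 412.9 320.9 [ 4.7 13.3] 28.5 [ 549.  -380.6] -14.9
red 300.0 301.0 [8.5 8.5] 53.0 [ 379.7 -190.9] 10.9
red 357.0 275.5 [29.2  5.6] 116.5 [ 536.  -200.4] 10.6
red 292.8 266.8 [7.8 7.1] 43.5 [427.  -88.2] 11.4
red 458.7 259.2 [12.2  9. ] 76.0 [ 779.7 -300.4] 9.7
red 269.9 243.1 [5.7 9.2] 35.5 [426.5  17.6] -13.0
yel 300.2 311.8 [18.4 19.1] 141.0 [ 382.3 -186.8] 10.9
yel 293.1 278.1 [15.3 20. ] 116.0 [428.6 -85.4] 0.6
yel 356.1 288.2 [31.3 44.1] 576.0 [ 535.3 -201.5] -14.8
yel 391.5 263.9 [24.5 13.9] 194.0 [ 663.3 -186.1] 29.9
yel 270.5 254.0 [13.4 20.2] 108.5 [428.5  22. ] -7.5
tip [442.  383.  210.8] 3.9868473782340725 [439.9 378.7 224. ] 26.351518538518764 122.34260337173397
tip [468.  323.9 219.6] 3.4757579075421656 [466.3 323.2 224. ] 22.443544837292116 122.0834593415378
tip [502.9 256.9 212.4] 2.8971002503321763 [500.8 254.2 224. ] 26.320537378332524 120.40408625593463
tip [531.9 199.6 213.2] 4.190757042022165 [529.  197.9 224. ] 24.655808195131748 122.22522851274478
```

```bash
cat >> h.py <<'E'
def bar(n,im,roi):
    x,y,w,hh=roi; h=hsv(im)[y:y+hh,x:x+w].astype(int)
    m=(h[...,2]<110)&(h[...,2]>20)&(h[...,1]>110)&((h[...,0]<18)|(h[...,0]>175))
    m=cv2.morphologyEx(m.astype(np.uint8),cv2.MORPH_OPEN,np.ones((2,2)))
    c=max(blobs(m,5),key=lambda c:max(cv2.minAreaRect(c)[1]))
    r=cv2.minAreaRect(c); b=cv2.boxPoints(r)+[x,y]; L=np.linalg.norm(b[1]-b[0]);M=np.linalg.norm(b[2]-b[1])
    e=[(b[0]+b[1])/2,(b[2]+b[3])/2] if L<M else [(b[1]+b[2])/2,(b[3]+b[0])/2]
    return sorted(e,key=lambda p:p[0]),r[1]
E
python3 - <<'E'
from h import *
np.set_printoptions(precision=1,suppress=True)
t=cv2.imread("pics/top0.png")[:,:,::-1].copy();s=cv2.imread("pics/side0.png")[:,:,::-1].copy()
for nm,rt,rs in(("Y",(325,180,55,35),(368,222,55,30)),("W",(385,240,45,40),(350,300,65,25))):
    et,dt=bar("top",t,rt); es,ds=bar("side",s,rs); print(nm,et,dt,es,ds)
    for a,b in zip(es,et): print("  end",*tri(a,b))
    p=[onz("top",q,162) for q in et]; d=p[1]-p[0]; print("  top@162",(p[0]+p[1])/2,np.linalg.norm(d),np.degrees(np.arctan2(d[1],d[0])))
print("iso",tri((357,275.5),(351.5,235)),onz("top",(351.5,235),93),onz("side",(357,275.5),80))
h=hsv(t); m=(h[...,1]>150)&(h[...,0]<30)&(h[...,2]>70)
for c in blobs(m[240:300,255:360],60):
    r=cv2.minAreaRect(c); ctr=np.array(r[0])+[255,240]; print("plate",ctr,r[1],r[2],onz("top",ctr,10)[:2])
for a,b in(((300,301),(338.5,278)),((292.8,266.8),(306.5,261.5)),((269.9,243.1),(272.5,261.5))): print("stem",*tri(a,b))
# tray: bright low-sat
m=((h[...,1]<90)&(h[...,2]>100)).astype(np.uint8); m[:160]=0;m[245:]=0;m[:,:238]=0;m[:,315:]=0
c=max(blobs(m),key=cv2.contourArea); r=cv2.minAreaRect(c); print("tray",r,onz("top",r[0],8),ang("top",c,8))
ms=hsv(s);m=((ms[...,1]<110)&(ms[...,2]>120)).astype(np.uint8); m[:195]=0;m[265:]=0;m[:,:275]=0;m[:,385:]=0
c=max(blobs(m),key=cv2.contourArea); r2=cv2.minAreaRect(c); M=cv2.moments(cv2.convexHull(c)); q=(M['m10']/M['m00'],M['m01']/M['m00']);print("tray side",q,onz("side",q,8),tri(q,r[0]))
v=cv2.resize(t[160:310,240:440],None,fx=4,fy=4,interpolation=cv2.INTER_CUBIC)
cv2.imwrite("pics/z1.png",v[:,:,::-1])
E
```

```text
Y [array([332. , 211.5]), array([366. , 184.3])] (13.899465560913086, 43.572479248046875) [array([376.1, 226.7]), array([417.9, 242.5])] (44.716796875, 6.041444778442383)
  end [ 588.7 -170.1  160.3] 32.21847444839992
  end [ 662.3 -260.1  140.3] 0.7927992259295243
  top@162 [ 616.8 -208.9  162. ] 127.5882554719544 -49.893816310982984
W [array([397.4, 274.2]), array([421.2, 246.1])] (6.171708106994629, 36.763572692871094) [array([356.5, 314. ]), array([414.1, 319.5])] (57.880958557128906, 12.514801025390625)
  end [ 400.6 -355.7  153.3] 5.972332387982123
  end [ 485.6 -427.1  147.8] 10.411920878556568
  top@162 [ 439.5 -386.4  162. ] 106.86552144040324 -39.478592330395884
iso (array([ 514.7, -223.5,   87. ]), np.float64(1.0722496767423417)) [ 513.8 -222.8   93. ] [ 519.8 -218.5   80. ]
plate [338.  277.7] (18.412687301635742, 18.577085494995117) 80.53767395019531 [ 381.7 -187.8]
plate [306.6 261.9] (18.408187866210938, 18.607194900512695) 84.2894058227539 [430.  -85.7]
plate [273.5 261.3] (18.849767684936523, 18.4387149810791) 3.3664608001708984 [429.5  21.2]
stem [ 381.5 -187.7   52. ] 0.33151453137743886
stem [429.7 -85.9  52.5] 1.9531308609486766
stem [428.   20.   53.4] 0.17972917012789136
tray ((274.2657165527344, 201.78195190429688), (56.207096099853516, 56.34220504760742), 82.23483276367188) [622.9  24.5   8. ] 9.2433069337152
tray side (329.91492737702913, 228.6142438667155) [621.3  23.6   8. ] (array([622.8,  24.9,   6.4]), np.float64(0.8392464484289139))
```

View pics/z1.png

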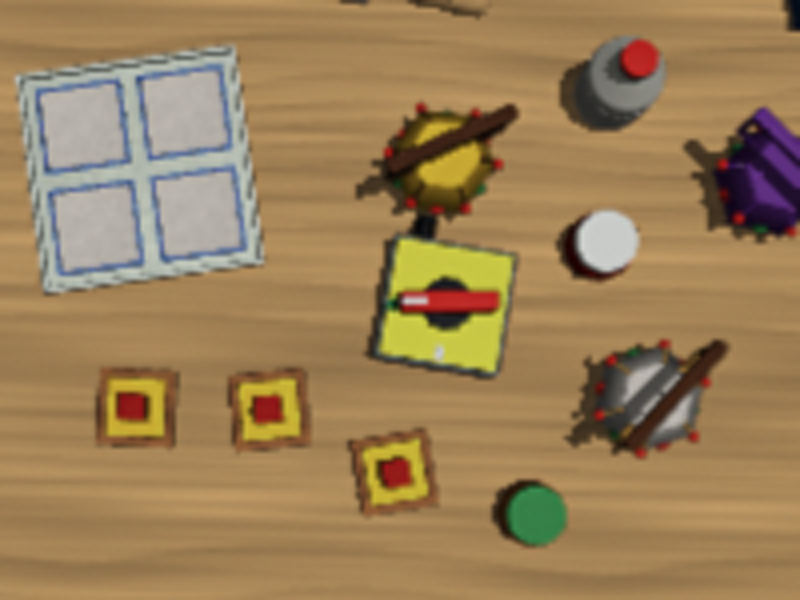

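Run:
```python
from h import *
np.set_printoptions(precision=1,suppress=True)
t=cv2.imread("pics/top0.png")[:,:,::-1].copy();s=cv2.imread("pics/side0.png")[:,:,::-1].copy()
for nm,et,es in(("Y",((337.5,202),(368.25,187.5)),((374,233),(417,244.5))),("W",((398,271.2),(420.5,246.5)),((356,312.5),(408.5,318)))):
    for a,b in zip(es,et): print(nm,"end",*tri(a,b))
    p=[onz("top",np.array(q),160) for q in et]; d=p[1]-p[0]; print("  top@160",p,(p[0]+p[1])/2,np.linalg.norm(d),np.degrees(np.arctan2(d[1],d[0])))
h=hsv(t); m=(h[...,1]>150)&(h[...,0]<30)&(h[...,2]>70)
m2=np.zeros_like(m);m2[240:300,255:360]=m[240:300,255:360]
for c in blobs(m2,60): print("plate",ang("top",c,10),onz("top",cv2.minAreaRect(c)[0],10)[:2])
for n,uv,z in(("red",(240+606/4,160+240/4),65),("green",(240+535/4,160+515/4),60),("glue",(240+641/4,160+58/4),150),("jw",(207,303),65)): print(n,onz("top",uv,z))
```

```text
Y end [ 605.3 -174.7  137.6] 5.474999632241851
Y end [ 652.3 -266.6  143.9] 1.1003356781717282
  top@160 [array([ 604.2, -175.6,  160. ]), array([ 648.9, -264.5,  160. ])] [ 626.5 -220.   160. ] 99.57155027599767 -63.297578172018135
W end [ 405.7 -354.7  153.9] 2.8303419423582965
W end [ 481.  -421.6  150.6] 1.8093811218271048
  top@160 [array([ 406.8, -354.5,  160. ]), array([ 479.8, -418.9,  160. ])] [ 443.3 -386.7  160. ] 97.30563569857675 -41.419964301848005
plate 10.714151282221236 [ 381.7 -187.8]
plate 7.076866601764961 [430.  -85.7]
plate -1.8767840035377283 [429.5  21.2]
red [ 565.7 -348.6   65. ]
green [ 350.8 -297.3   60. ]
glue [ 691.7 -359.4  150. ]
jw [295.  217.7  65. ]
```

Emit:
drive_tool(
  motion=[
    [1, [0, 0, 60], [0, 0, 0]],
    [1, [0, 0, 110], [0, 0, 0]],
    [0, [0, 0, 150], [0, 0, 0]],
    [0, [40, -40, 150], [0, 0, 0]],
    [0, [70, -80, 150], [0, 0, 0]],
    [0, [110, -125, 150], [0, 0, 0]],
    [0, [150, -170, 150], [0, 0, 0.1]],
    [0, [180, -210, 150], [0, 0, 0.2]],
    [0, [200, -255, 150], [0, 0, 0.24]],
    [0, [220, -300, 150], [0, 0, 0.24]],
  ],
)

```text
time: 1.1
eef_pos: [367.3, 376.6, 372.0]
eef_rot: [[-1.0, -0.005, -0.0], [-0.005, 1.0, -0.001], [0.0, -0.001, -1.0]]
force: [0.5, 0.4, 0.3]
grip_width: 30.8
grasp_force: 0.0
```

Emit:
drive_tool(
  motion=[
    [0, [20, -45, 0], [0, 0, 0]],
    [0, [40, -90, 0], [0, 0, 0]],
    [0, [60, -135, 0], [0, 0, 0]],
    [0, [70, -180, 0], [0, 0, 0]],
    [0, [80, -225, 0], [0, 0, 0]],
    [0, [90, -270, 0], [0, 0, 0]],
    [0, [95, -315, 0], [0, 0, 0]],
    [0, [100, -360, 0], [0, 0, 0]],
    [0, [103, -405, 0], [0, 0, 0]],
    [0, [103, -450, 0], [0, 0, 0]],
  ],
)

```text
time: 2.1
eef_pos: [469.0, -73.0, 372.3]
eef_rot: [[-1.0, -0.005, -0.0], [-0.005, 1.0, 0.0], [0.0, 0.0, -1.0]]
force: [1.0, 0.1, -0.0]
grip_width: 0.5
grasp_force: 0.0
```

Emit:
drive_tool(
  motion=[
    [0, [0, -45, 0], [0, 0, 0]],
    [0, [0, -90, -40], [0, 0, 0]],
    [0, [0, -130, -90], [0, 0, 0]],
    [0, [0, -159, -130], [0, 0, 0]],
    [0, [0, -159, -170], [0, 0, 0]],
    [0, [0, -159, -210], [0, 0, 0]],
    [0, [0, -159, -240], [0, 0, 0]],
    [0, [0, -159, -240], [0, 0, 0]],
    [0, [0, -159, -240], [0, 0, 0]],
  ],
)

```text
time: 3.0
eef_pos: [469.5, -230.5, 133.0]
eef_rot: [[-1.0, -0.005, -0.0], [-0.005, 1.0, -0.0], [0.0, -0.0, -1.0]]
force: [0.1, -1.0, 0.2]
grip_width: 0.1
grasp_force: 0.0
```

Emit:
drive_tool(
  motion=[
    [0, [8, -22, -35], [0, 0, 0]],
    [0, [8, -22, -68], [0, 0, 0]],
    [0, [8, -22, -68], [0, 0, 0]],
    [0, [20, -22, -68], [0, 0, 0]],
    [0, [30, -22, -68], [0, 0, 0]],
    [0, [40, -22, -68], [0, 0, 0]],
    [0, [40, -22, -68], [0, 0, 0]],
  ],
)

```text
time: 3.7
eef_pos: [511.1, -253.2, 67.0]
eef_rot: [[-1.0, -0.006, 0.003], [-0.006, 1.0, -0.002], [-0.003, -0.002, -1.0]]
force: [-2.4, -1.6, 1.3]
grip_width: 0.8
grasp_force: 1.1
```

Emit:
drive_tool(
  motion=[
    [0, [10, 0, 0], [0, 0, 0]],
    [0, [20, 2, 0], [0, 0, 0]],
    [0, [25, 6, 0], [0, 0, 0]],
    [0, [25, 6, 0], [0, 0, 0]],
    [0, [25, 6, 0], [0, 0, 0]],
  ],
)

```text
time: 4.2
eef_pos: [535.7, -246.3, 65.3]
eef_rot: [[-1.0, -0.006, 0.003], [-0.006, 1.0, -0.001], [-0.003, -0.001, -1.0]]
force: [1.4, -1.5, 0.9]
grip_width: -0.1
grasp_force: 0.8
```

Run:
```python
from h import *
a=get_image("top");b=get_image("side")
z=lambda i,x,y,w,h,k:cv2.resize(i[y:y+h,x:x+w],None,fx=k,fy=k,interpolation=cv2.INTER_CUBIC)
cv2.imwrite("pics/z2.png",np.hstack([z(a,300,180,100,100,4),z(b,310,220,100,100,4)])[:,:,::-1]); print(get_state()["force"])
```

```text
[ 1.01344686 -1.54205016  1.78426577]
```

View pics/z2.png

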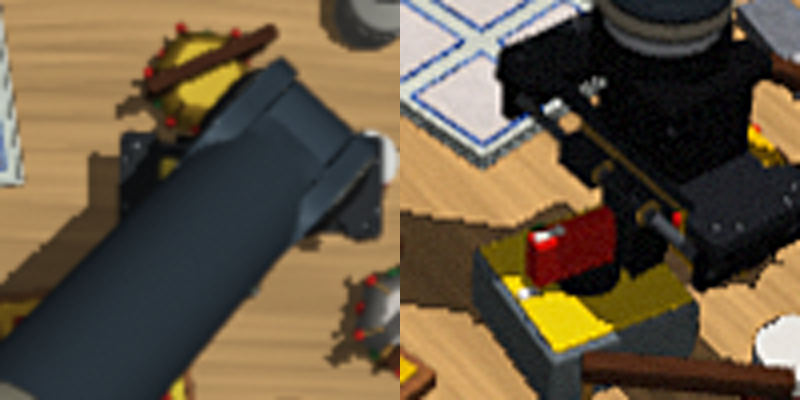

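Emit:
drive_tool(
  motion=[
    [0, [-6, -6, 5], [0, 0, 0]],
    [0, [-6, -6, 50], [0, 0, 0]],
    [0, [-6, -6, 98], [0, 0, 0]],
    [0, [-6, -6, 146], [0, 0, -0.1]],
    [1, [0, 0, 190], [0, 0, -0.24]],
    [1, [30, 10, 190], [0, 0, -0.38]],
    [1, [60, 15, 190], [0, 0, -0.52]],
    [1, [91, 26, 190], [0, 0, -0.66]],
    [1, [91, 26, 190], [0, 0, -0.8]],
    [1, [91, 26, 190], [0, 0, -0.94]],
  ],
)

```text
time: 5.3
eef_pos: [625.1, -219.2, 253.7]
eef_rot: [[-0.591, 0.807, -0.002], [0.807, 0.591, 0.001], [0.002, -0.001, -1.0]]
force: [-0.7, -0.9, -0.3]
grip_width: 40.6
grasp_force: 0.0
```

Emit:
drive_tool(
  motion=[
    [1, [0, 0, 0], [0, 0, -0.1]],
    [1, [0, 0, 0], [0, 0, -0.16]],
    [1, [0, 0, 0], [0, 0, -0.16]],
  ],
)

```text
time: 5.6
eef_pos: [624.3, -220.1, 254.1]
eef_rot: [[-0.458, 0.889, -0.002], [0.889, 0.458, 0.001], [0.002, -0.001, -1.0]]
force: [-0.2, 0.0, -0.4]
grip_width: 64.5
grasp_force: 0.0
```

Run:
```python
from h import *
np.set_printoptions(precision=1,suppress=True)
s=get_state();print(s["eef_pos"],s["eef_rot"][:,1],s["joints"])
a=get_image("top");b=get_image("side")
z=lambda i,x,y,w,h,k:cv2.resize(i[y:y+h,x:x+w],None,fx=k,fy=k,interpolation=cv2.INTER_CUBIC)
cv2.imwrite("pics/z3.png",np.hstack([z(a,300,160,100,120,4),z(b,320,210,100,120,4)])[:,:,::-1])
```

```text
[ 624.3 -220.1  254.1] [ 0.9  0.5 -0. ] [-17.7  31.2  51.2  89.6 -25.2  71.5  64.9]
```

View pics/z3.png

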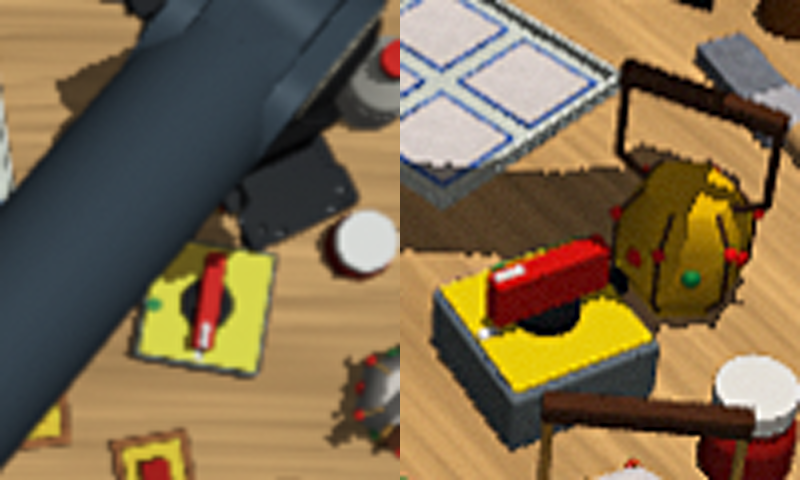

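Run:
```python
from h import *
np.set_printoptions(precision=1,suppress=True)
tm=((337.5+368.25)/2,(202+187.5)/2)
print(tri((396.3,234.6),tm)); print(tri((374.5,228.5),(337.5,202)),tri((417.5,241.5),(368.25,187.5)))
print(onz("top",tm,158))
```

```text
(array([ 628.1, -220.8,  153.4]), np.float64(1.1863135548411308))
(array([ 604. , -174.8,  152. ]), np.float64(3.445754332065307)) (array([ 651.3, -266.2,  153.1]), np.float64(2.8902627759711113))
[ 626.8 -220.1  158. ]
```

Emit:
drive_tool(
  motion=[
    [1, [3.5, 0, 0], [0, 0, 0]],
    [1, [3.5, 0, -30], [0, 0, 0]],
    [1, [3.5, 0, -60], [0, 0, 0]],
    [1, [3.5, 0, -90], [0, 0, 0]],
    [1, [3.5, 0, -118], [0, 0, 0]],
    [1, [3.5, 0, -118], [0, 0, 0]],
    [0, [3.5, 0, -118], [0, 0, 0]],
    [0, [3.5, 0, -118], [0, 0, 0]],
    [0, [3.5, 0, -118], [0, 0, 0]],
    [0, [3.5, 0, -118], [0, 0, 0]],
  ],
  newtons=35,
)

```text
time: 6.7
eef_pos: [629.4, -220.5, 137.9]
eef_rot: [[-0.458, 0.889, 0.002], [0.889, 0.458, -0.0], [-0.001, 0.002, -1.0]]
force: [-0.7, -0.2, 0.2]
grip_width: 62.5
grasp_force: 0.0
```

Emit:
drive_tool(
  motion=[
    [0, [0, 0, 0], [0, 0, 0]],
    [0, [0, 0, 0], [0, 0, 0]],
    [0, [0, 0, 0], [0, 0, 0]],
    [0, [0, 0, 0], [0, 0, 0]],
    [0, [0, 0, 10], [0, 0, 0]],
    [0, [0, 0, 30], [0, 0, 0]],
    [0, [0, 0, 60], [0, 0, 0]],
    [0, [0, 0, 90], [0, 0, 0]],
    [0, [0, 0, 125], [0, 0, 0]],
    [0, [0, 0, 125], [0, 0, 0]],
  ],
)

```text
time: 7.7
eef_pos: [630.9, -222.4, 267.8]
eef_rot: [[-0.458, 0.889, 0.009], [0.889, 0.458, -0.003], [-0.007, 0.007, -1.0]]
force: [-0.0, -1.3, 0.0]
grip_width: 0.6
grasp_force: 0.0
```

Emit:
drive_tool(
  motion=[
    [1, [0, 0, 0], [0, 0, 0]],
    [1, [0, 0, 0], [0, 0, 0]],
    [1, [0, 0, 0], [0, 0, 0]],
    [1, [0, 0, 0], [0, 0, 0]],
    [1, [0, 0, 0], [0, 0, 0]],
    [1, [0, 0, 0], [0, 0, 0]],
    [1, [0, 0, 0], [0, 0, 0]],
    [1, [0, 0, 0], [0, 0, 0]],
    [1, [0, 0, 0], [0, 0, 0]],
    [1, [0, 0, 0], [0, 0, 0]],
  ],
)

```text
time: 8.7
eef_pos: [628.8, -220.2, 261.6]
eef_rot: [[-0.458, 0.889, -0.0], [0.889, 0.458, 0.0], [0.0, 0.0, -1.0]]
force: [0.1, -0.1, -0.5]
grip_width: 72.8
grasp_force: 0.0
```

Run:
```python
from h import *
np.set_printoptions(precision=1,suppress=True)
s=get_state();print(s["eef_pos"],s["grip_width"])
b=get_image("side")
e,d=bar("side",b,(368,222,55,30)); print(e,d)
```

```text
[ 628.8 -220.2  261.6] 72.75380642741293
[array([377.4, 227.8]), array([416.7, 242. ])] (41.776268005371094, 5.591070175170898)
```

Emit:
drive_tool(
  motion=[
    [1, [0, 0, 0], [0, 0, 0]],
    [1, [0, 0, -30], [0, 0, 0]],
    [1, [0, 0, -60], [0, 0, 0]],
    [1, [0, 0, -95], [0, 0, 0]],
    [0.5, [0, 0, -126], [0, 0, 0]],
    [0, [0, 0, -126], [0, 0, 0]],
    [0, [0, 0, -126], [0, 0, 0]],
    [0, [0, 0, -126], [0, 0, 0]],
    [0, [0, 0, -126], [0, 0, 0]],
    [0, [0, 0, -126], [0, 0, 0]],
  ],
)

```text
time: 9.75
eef_pos: [629.5, -220.6, 137.1]
eef_rot: [[-0.458, 0.889, 0.002], [0.889, 0.458, -0.0], [-0.001, 0.002, -1.0]]
force: [0.2, 0.1, 0.8]
grip_width: 46.8
grasp_force: 0.0
```

Emit:
drive_tool(
  motion=[
    [0, [0, 0, 0], [0, 0, 0]],
    [0, [0, 0, 0], [0, 0, 0]],
    [0, [0, 0, 0], [0, 0, 0]],
    [0, [0, 0, 0], [0, 0, 0]],
    [0, [0, 0, 0], [0, 0, 0]],
    [0, [0, 0, 0], [0, 0, 0]],
    [0, [0, 0, 0], [0, 0, 0]],
    [0, [0, 0, 0], [0, 0, 0]],
  ],
  newtons=35,
)

```text
time: 10.55
eef_pos: [628.7, -220.2, 135.5]
eef_rot: [[-0.458, 0.889, -0.0], [0.889, 0.458, 0.0], [0.0, -0.0, -1.0]]
force: [0.5, -0.1, -0.5]
grip_width: 11.8
grasp_force: 34.8
```

Emit:
drive_tool(
  motion=[
    [0, [0, 0, 15], [0, 0, 0]],
    [0, [0, 0, 40], [0, 0, 0]],
    [0, [0, 0, 70], [0, 0, 0]],
    [0, [0, 0, 100], [0, 0, 0]],
    [0, [-10, 15, 118], [0, 0, 0]],
    [0, [-25, 40, 122], [0, 0, 0]],
    [0, [-42, 70, 122], [0, 0, 0]],
    [0, [-58, 100, 122], [0, 0, 0]],
    [0, [-74, 130, 122], [0, 0, 0]],
    [0, [-90, 160, 122], [0, 0, 0]],
  ],
)

```text
time: 11.55
eef_pos: [537.9, -59.5, 258.4]
eef_rot: [[-0.458, 0.889, 0.001], [0.889, 0.458, 0.001], [0.0, 0.001, -1.0]]
force: [0.5, 0.3, -0.3]
grip_width: 11.5
grasp_force: 34.8
```

Emit:
drive_tool(
  motion=[
    [0, [-20, 32, 0], [0, 0, 0]],
    [0, [-39, 64, 0], [0, 0, 0]],
    [0, [-56, 97, 0], [0, 0, 0]],
    [0, [-72, 130, 0], [0, 0, 0]],
    [0, [-86, 163, 0], [0, 0, 0]],
    [0, [-99, 196, 0], [0, 0, 0]],
    [0, [-108, 229, 0], [0, 0, 0]],
    [0, [-114, 262, 0], [0, 0, 0]],
    [0, [-120, 295, 0], [0, 0, 0]],
    [0, [-124, 320, 0], [0, 0, 0]],
  ],
)

```text
time: 12.55
eef_pos: [414.2, 261.6, 258.4]
eef_rot: [[-0.459, 0.888, 0.0], [0.888, 0.459, 0.002], [0.001, 0.001, -1.0]]
force: [-0.6, 0.2, -1.4]
grip_width: 11.6
grasp_force: 34.8
```

Emit:
drive_tool(
  motion=[
    [0, [-5, 30, 0], [0, 0, 0]],
    [0, [-10, 60, -15], [0, 0, -0.02]],
    [0, [-10, 66, -28], [0, 0, -0.02]],
    [0, [-10, 66, -28], [0, 0, -0.02]],
    [0, [-10, 66, -28], [0, 0, -0.02]],
  ],
)

```text
time: 13.05
eef_pos: [405.3, 324.2, 230.0]
eef_rot: [[-0.439, 0.899, 0.0], [0.899, 0.439, -0.001], [-0.001, -0.0, -1.0]]
force: [0.3, -0.6, -1.9]
grip_width: 11.3
grasp_force: 34.8
```

Run:
```python
from h import *
np.set_printoptions(precision=1,suppress=True)
s=get_state();print(s["eef_pos"],s["grip_width"],s["eef_rot"][:,1])
a=get_image("top");b=get_image("side")
z=lambda i,x,y,w,h,k:cv2.resize(i[y:y+h,x:x+w],None,fx=k,fy=k,interpolation=cv2.INTER_CUBIC)
cv2.imwrite("pics/z4.png",np.hstack([z(a,110,165,133,160,3),z(b,170,80,133,160,3)])[:,:,::-1])
```

```text
[405.3 324.2 230. ] 11.343434916115013 [ 0.9  0.4 -0. ]
```

View pics/z4.png

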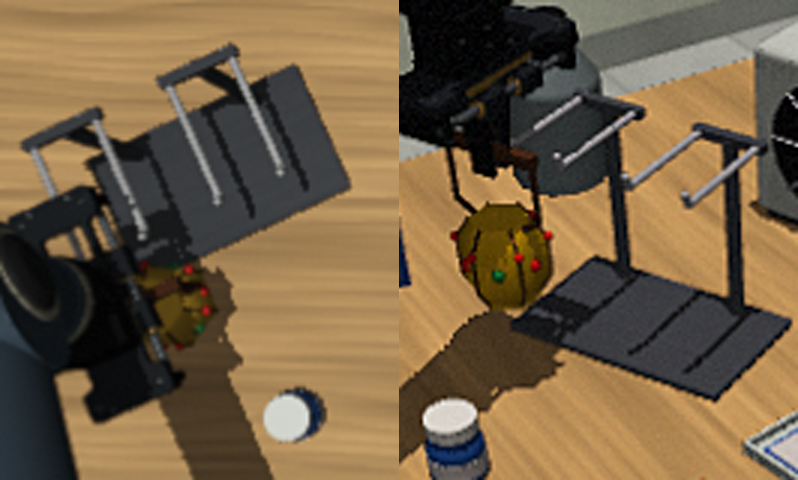

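Emit:
drive_tool(
  motion=[
    [0, [10, 6, 0], [0, 0, 0]],
    [0, [25, 15, 0], [0, 0, 0]],
    [0, [45, 25, 0], [0, 0, 0]],
    [0, [63, 34, 0], [0, 0, 0]],
    [0, [80, 42, 0], [0, 0, 0]],
    [0, [80, 42, 0], [0, 0, 0]],
    [0, [80, 42, -12], [0, 0, 0]],
    [0, [80, 42, -20], [0, 0, 0]],
    [0, [80, 42, -25], [0, 0, 0]],
    [0, [80, 42, -25], [0, 0, 0]],
  ],
)

```text
time: 14.15
eef_pos: [483.6, 367.4, 203.4]
eef_rot: [[-0.441, 0.898, -0.002], [0.898, 0.441, -0.001], [-0.0, -0.002, -1.0]]
force: [0.5, 1.0, -1.0]
grip_width: 11.6
grasp_force: 34.8
```

Emit:
drive_tool(
  motion=[
    [0, [0, 0, -2], [0, 0, 0]],
    [0, [0, 0, -3], [0, 0, 0]],
    [0, [0, 0, -3], [0, 0, 0]],
  ],
)

```text
time: 14.45
eef_pos: [484.7, 367.9, 201.7]
eef_rot: [[-0.441, 0.898, 0.0], [0.898, 0.441, 0.0], [0.0, 0.0, -1.0]]
force: [0.7, 0.2, -1.5]
grip_width: 12.2
grasp_force: 34.8
```

Emit:
drive_tool(
  motion=[
    [0.4, [0, 0, 0], [0, 0, 0]],
    [0.4, [0, 0, 0], [0, 0, 0]],
    [0.4, [0, 0, 0], [0, 0, 0]],
    [0.4, [0, 0, 0], [0, 0, 0]],
    [0.4, [0, 0, 0], [0, 0, 0]],
    [0.4, [0, 0, 0], [0, 0, 0]],
  ],
)

```text
time: 15.05
eef_pos: [484.8, 367.8, 201.6]
eef_rot: [[-0.44, 0.898, 0.0], [0.898, 0.44, 0.0], [0.0, 0.0, -1.0]]
force: [0.0, 1.1, 0.8]
grip_width: 34.5
grasp_force: 0.0
```

Run:
```python
from h import *
np.set_printoptions(precision=1,suppress=True)
s=get_state();print(s["eef_pos"],s["grip_width"],s["force"],s["joints"])
b=get_image("side")
z=lambda i,x,y,w,h,k:cv2.resize(i[y:y+h,x:x+w],None,fx=k,fy=k,interpolation=cv2.INTER_CUBIC)
cv2.imwrite("pics/z5.png",z(b,185,80,120,120,4)[:,:,::-1])
```

```text
[484.8 367.8 201.6] 34.4715385976419 [0.  1.1 0.8] [-72.9  26.2  43.7 100.6 -20.3  61.4   4. ]
```

View pics/z5.png

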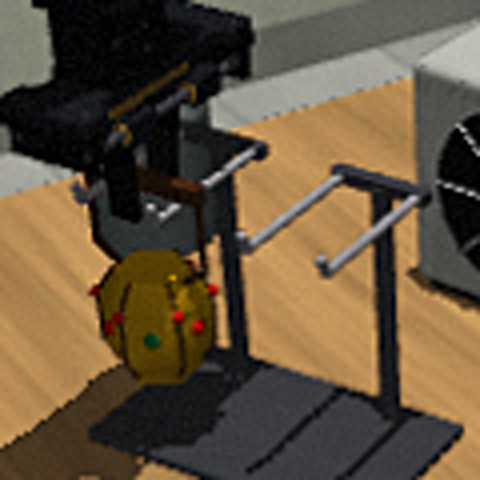

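Emit:
drive_tool(
  motion=[
    [0.5, [0, 0, 30], [0, 0, 0]],
    [0.5, [0, 0, 65], [0, 0, 0]],
    [1, [0, 0, 110], [0, 0, 0]],
    [1, [-10, -35, 130], [0, 0, 0]],
    [1, [-20, -80, 130], [0, 0, 0.1]],
    [1, [-25, -125, 130], [0, 0, 0.2]],
    [1, [-25, -170, 130], [0, 0, 0.3]],
    [1, [-25, -215, 130], [0, 0, 0.39]],
    [1, [-25, -260, 130], [0, 0, 0.39]],
    [1, [-25, -305, 130], [0, 0, 0.39]],
  ],
)

```text
time: 16.1
eef_pos: [459.5, 60.7, 331.7]
eef_rot: [[-0.749, 0.663, 0.0], [0.663, 0.749, 0.001], [0.001, 0.001, -1.0]]
force: [0.6, 0.4, 0.2]
grip_width: 86.4
grasp_force: 0.0
```

Emit:
drive_tool(
  motion=[
    [1, [5, -45, 0], [0, 0, 0]],
    [1, [5, -90, 0], [0, 0, 0]],
    [1, [5, -135, 0], [0, 0, 0]],
    [1, [5, -180, 0], [0, 0, 0]],
    [1, [0, -225, 0], [0, 0, 0]],
    [1, [-5, -270, 0], [0, 0, 0]],
    [1, [-10, -315, 0], [0, 0, 0]],
    [1, [-14, -360, 0], [0, 0, 0]],
    [1, [-14, -400, -20], [0, 0, 0]],
    [1, [-14, -440, -50], [0, 0, 0]],
  ],
)

```text
time: 17.1
eef_pos: [446.5, -380.0, 282.1]
eef_rot: [[-0.749, 0.663, 0.003], [0.663, 0.749, -0.002], [-0.004, 0.001, -1.0]]
force: [1.3, 1.0, 0.4]
grip_width: 87.1
grasp_force: 0.0
```

Run:
```python
from h import *
np.set_printoptions(precision=1,suppress=True)
s=get_state();print(s["eef_pos"],s["grip_width"],s["eef_rot"][:,1],s["joints"])
print(tri((382.5,312.9),(409.25,258.85)))
```

```text
[ 446.5 -380.   282.1] 87.13783058220507 [0.7 0.7 0. ] [ -8.8  24.5  62.5  98.5 -22.9  70.9 107.7]
(array([ 443.5, -387.2,  158.2]), np.float64(0.5279851822093906))
```

Emit:
drive_tool(
  motion=[
    [1, [-3, -7, -30], [0, 0, 0]],
    [1, [-3, -7, -70], [0, 0, 0]],
    [1, [-3, -7, -80], [0, 0, 0]],
    [1, [-3, -7, -80], [0, 0, 0]],
  ],
)

```text
time: 17.5
eef_pos: [442.4, -383.4, 200.6]
eef_rot: [[-0.749, 0.663, -0.002], [0.663, 0.749, 0.002], [0.003, -0.0, -1.0]]
force: [0.7, 0.3, 0.1]
grip_width: 86.8
grasp_force: 0.0
```

Emit:
drive_tool(
  motion=[
    [1, [1, -3.5, 0], [0, 0, 0]],
    [1, [1, -3.5, -25], [0, 0, 0]],
    [1, [1, -3.5, -50], [0, 0, 0]],
    [1, [1, -3.5, -65], [0, 0, 0]],
    [1, [1, -3.5, -65], [0, 0, 0]],
    [0, [1, -3.5, -65], [0, 0, 0]],
    [0, [1, -3.5, -65], [0, 0, 0]],
    [0, [1, -3.5, -65], [0, 0, 0]],
    [0, [1, -3.5, -65], [0, 0, 0]],
    [0, [1, -3.5, -65], [0, 0, 0]],
  ],
)

```text
time: 18.5
eef_pos: [443.9, -387.9, 137.0]
eef_rot: [[-0.749, 0.663, 0.001], [0.663, 0.749, -0.0], [-0.001, 0.0, -1.0]]
force: [0.0, 1.1, 0.7]
grip_width: 55.2
grasp_force: 0.0
```

Emit:
drive_tool(
  motion=[
    [0, [0, 0, 0], [0, 0, 0]],
    [0, [0, 0, 0], [0, 0, 0]],
    [0, [0, 0, 0], [0, 0, 0]],
    [0, [0, 0, 0], [0, 0, 0]],
    [0, [0, 0, 0], [0, 0, 0]],
    [0, [0, 0, 0], [0, 0, 0]],
    [0, [0, 0, 0], [0, 0, 0]],
    [0, [0, 0, 0], [0, 0, 0]],
    [0, [0, 0, 0], [0, 0, 0]],
  ],
)

```text
time: 19.4
eef_pos: [443.7, -387.7, 136.4]
eef_rot: [[-0.749, 0.663, -0.0], [0.663, 0.749, 0.0], [0.0, 0.0, -1.0]]
force: [-0.0, -0.3, -1.9]
grip_width: 11.7
grasp_force: 34.9
```

Emit:
drive_tool(
  motion=[
    [0, [0, 0, 15], [0, 0, 0]],
    [0, [0, 0, 40], [0, 0, 0]],
    [0, [0, 0, 75], [0, 0, 0]],
    [0, [0, 0, 105], [0, 0, 0]],
    [0, [0, 15, 122], [0, 0, 0]],
    [0, [2, 40, 122], [0, 0, 0]],
    [0, [4, 70, 122], [0, 0, 0]],
    [0, [6, 100, 122], [0, 0, 0]],
    [0, [8, 130, 122], [0, 0, 0]],
    [0, [10, 162, 122], [0, 0, 0]],
  ],
)

```text
time: 20.4
eef_pos: [453.5, -225.3, 259.4]
eef_rot: [[-0.748, 0.664, 0.001], [0.664, 0.748, 0.0], [-0.001, 0.001, -1.0]]
force: [0.8, 0.5, -1.2]
grip_width: 11.6
grasp_force: 34.9
```

Emit:
drive_tool(
  motion=[
    [0, [2, 33, 0], [0, 0, -0.05]],
    [0, [4, 66, 0], [0, 0, -0.1]],
    [0, [6, 100, 0], [0, 0, -0.15]],
    [0, [8, 135, 0], [0, 0, -0.2]],
    [0, [10, 170, 0], [0, 0, -0.25]],
    [0, [10, 205, 0], [0, 0, -0.3]],
    [0, [10, 240, 0], [0, 0, -0.34]],
    [0, [10, 275, 0], [0, 0, -0.38]],
    [0, [10, 305, 0], [0, 0, -0.39]],
    [0, [10, 330, 0], [0, 0, -0.39]],
  ],
)

```text
time: 21.4
eef_pos: [463.7, 105.8, 259.4]
eef_rot: [[-0.441, 0.897, 0.001], [0.897, 0.441, 0.001], [0.001, 0.001, -1.0]]
force: [0.3, -0.5, -0.9]
grip_width: 11.3
grasp_force: 34.9
```

Emit:
drive_tool(
  motion=[
    [0, [5, 30, 0], [0, 0, 0]],
    [0, [5, 60, -5], [0, 0, 0]],
    [0, [5, 85, -15], [0, 0, 0]],
    [0, [5, 95, -28], [0, 0, 0]],
    [0, [5, 95, -28], [0, 0, 0]],
    [0, [5, 95, -28], [0, 0, 0]],
  ],
)

```text
time: 22.0
eef_pos: [468.9, 197.4, 230.7]
eef_rot: [[-0.438, 0.899, -0.0], [0.899, 0.438, -0.001], [-0.001, -0.001, -1.0]]
force: [-0.9, -0.4, -1.7]
grip_width: 11.5
grasp_force: 34.9
```

Run:
```python
from h import *
np.set_printoptions(precision=2,suppress=True)
s=get_state();print(s["eef_pos"],s["grip_width"],s["eef_rot"][:,1],s["joints"])
a=get_image("top");b=get_image("side")
z=lambda i,x,y,w,h,k:cv2.resize(i[y:y+h,x:x+w],None,fx=k,fy=k,interpolation=cv2.INTER_CUBIC)
cv2.imwrite("pics/z6.png",np.hstack([z(a,110,165,133,160,3),z(b,170,80,133,160,3)])[:,:,::-1])
```

```text
[468.87 197.4  230.72] 11.47849465856242 [ 0.9   0.44 -0.  ] [-79.11  17.93  64.21 111.91 -18.35  61.37  19.  ]
```

View pics/z6.png

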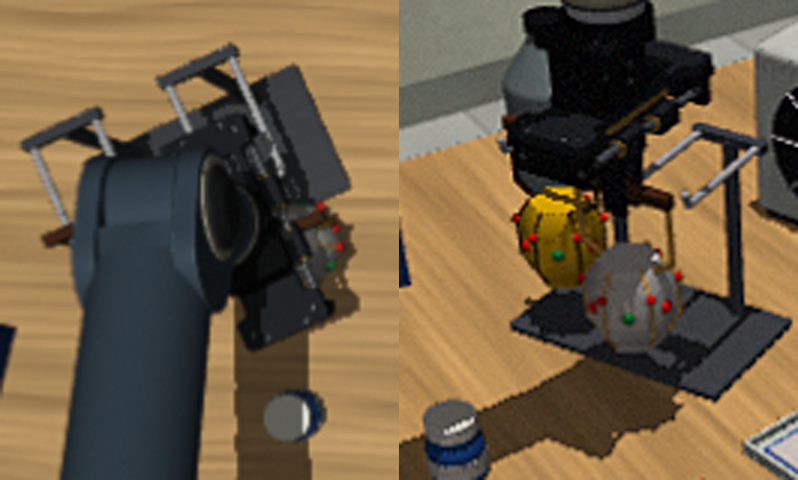

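Emit:
drive_tool(
  motion=[
    [0, [0, 5, 0], [0, 0, 0]],
    [0, [10, 11, 0], [0, 0, 0]],
    [0, [27, 19, 0], [0, 0, 0]],
    [0, [45, 28, 0], [0, 0, 0]],
    [0, [62, 36, 0], [0, 0, 0]],
    [0, [78, 44, 0], [0, 0, 0]],
    [0, [78, 44, 0], [0, 0, 0]],
    [0, [78, 44, -12], [0, 0, 0]],
    [0, [78, 44, -22], [0, 0, 0]],
    [0, [78, 44, -29], [0, 0, 0]],
  ],
)

```text
time: 23.1
eef_pos: [545.5, 242.9, 201.1]
eef_rot: [[-0.44, 0.898, -0.003], [0.898, 0.44, 0.0], [0.001, -0.003, -1.0]]
force: [-14.1, -1.9, 43.8]
grip_width: 11.6
grasp_force: 34.8
```

Emit:
drive_tool(
  motion=[
    [0, [0, 0, 0], [0, 0, 0]],
    [0, [0, 0, 0], [0, 0, 0]],
    [0.4, [0, 0, 0], [0, 0, 0]],
    [0.4, [0, 0, 0], [0, 0, 0]],
    [0.4, [0, 0, 0], [0, 0, 0]],
    [0.4, [0, 0, 0], [0, 0, 0]],
    [0.4, [0, 0, 0], [0, 0, 0]],
    [0.4, [0, 0, 0], [0, 0, 0]],
  ],
)

```text
time: 23.9
eef_pos: [546.8, 243.3, 201.5]
eef_rot: [[-0.44, 0.898, 0.0], [0.898, 0.44, -0.0], [-0.0, 0.0, -1.0]]
force: [0.2, -0.3, -0.7]
grip_width: 34.7
grasp_force: 0.0
```

Lift and go toward the first cap (A), then look at the scene.

Emit:
drive_tool(
  motion=[
    [0.4, [0, 0, 30], [0, 0, 0]],
    [0.4, [0, 0, 65], [0, 0, 0]],
    [0.6, [0, 0, 110], [0, 0, 0]],
    [0.6, [-10, -35, 120], [0, 0, 0]],
    [0.6, [-20, -80, 120], [0, 0, 0]],
    [0.6, [-30, -125, 120], [0, 0, 0]],
    [0.6, [-40, -170, 120], [0, 0, 0]],
    [0.6, [-50, -215, 120], [0, 0, 0]],
    [0.6, [-60, -260, 120], [0, 0, 0]],
    [0.6, [-70, -305, 120], [0, 0, 0]],
  ],
)

```text
time: 24.9
eef_pos: [476.1, -63.6, 321.7]
eef_rot: [[-0.441, 0.898, 0.001], [0.898, 0.441, 0.001], [0.001, 0.001, -1.0]]
force: [1.3, -0.6, -0.4]
grip_width: 52.3
grasp_force: 0.0
```

Emit:
drive_tool(
  motion=[
    [0.6, [-5, -45, 0], [0, 0, -0.1]],
    [0.6, [-10, -90, 0], [0, 0, -0.2]],
    [0.6, [-15, -135, 0], [0, 0, -0.29]],
    [0.6, [-15, -180, 0], [0, 0, -0.29]],
    [0.6, [-15, -225, 0], [0, 0, -0.29]],
    [0.6, [-15, -270, 0], [0, 0, -0.29]],
  ],
)

```text
time: 25.5
eef_pos: [461.8, -333.4, 321.3]
eef_rot: [[-0.166, 0.986, 0.0], [0.986, 0.166, 0.0], [0.0, 0.0, -1.0]]
force: [0.8, 1.1, 0.8]
grip_width: 52.5
grasp_force: 0.0
```

```bash
cat >> h.py <<'E'
def plates(roi):
    t=get_image("top"); h=hsv(t); m=(h[...,1]>150)&(h[...,0]<30)&(h[...,2]>70); m2=np.zeros_like(m); x,y,w,hh=roi
    m2[y:y+hh,x:x+w]=m[y:y+hh,x:x+w]
    for c in blobs(m2,150):
        r=cv2.minAreaRect(c); print("plate",np.array(r[1]),onz("top",r[0],9)[:2],round(ang("top",c,9),1))
    return t
E
python3 - <<'E'
from h import *
np.set_printoptions(precision=1,suppress=True)
s=get_state();print(s["eef_pos"],s["grip_width"],s["eef_rot"][:,1])
a=plates((240,235,130,65)); b=get_image("side")
z=lambda i,x,y,w,h,k:cv2.resize(i[y:y+h,x:x+w],None,fx=k,fy=k,interpolation=cv2.INTER_CUBIC)
cv2.imwrite("pics/z7.png",np.vstack([z(a,110,160,266,130,3),z(b,190,100,266,130,3)])[:590,:,::-1])
E
```

```text
[ 461.8 -333.4  321.3] 52.53036828874858 [1.  0.2 0. ]
plate [15.8 19.1] [ 379.6 -186.9] 17.2
plate [18.4 18.2] [429.8 -86.3] 7.1
plate [18.5 18.5] [429.2  21. ] -2.6
plate [22.7 17.6] [ 498.2 -235.6] -8.3
```

View pics/z7.png

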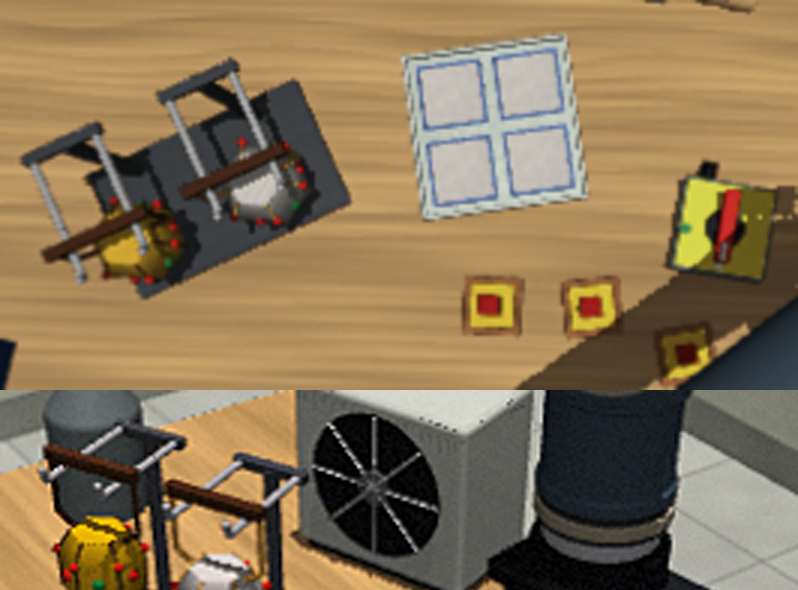

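Emit:
drive_tool(
  motion=[
    [0.6, [0, 40, 0], [0, 0, -0.14]],
    [0.6, [-10, 80, 0], [0, 0, -0.28]],
    [0.6, [-30, 110, -40], [0, 0, -0.42]],
    [0.6, [-50, 130, -80], [0, 0, -0.56]],
    [0.6, [-70, 145, -120], [0, 0, -0.7]],
    [0.6, [-80, 145.6, -150], [0, 0, -0.84]],
    [0.6, [-80, 145.6, -150], [0, 0, -0.98]],
    [0.6, [-80, 145.6, -150], [0, 0, -1.12]],
    [0.6, [-80, 145.6, -150], [0, 0, -1.26]],
    [0.6, [-80, 145.6, -150], [0, 0, -1.4]],
  ],
)

```text
time: 26.6
eef_pos: [381.8, -185.7, 171.6]
eef_rot: [[0.946, 0.325, 0.0], [0.325, -0.946, 0.0], [0.0, -0.0, -1.0]]
force: [-0.5, -0.5, -0.1]
grip_width: 52.0
grasp_force: 0.0
```

Run:
```python
from h import *
np.set_printoptions(precision=1,suppress=True)
for u in((452,95),(530,84),(462,172),(542,160)): print(onz("top",(110+u[0]/3,160+u[1]/3),4))
s=get_state();print(s["eef_pos"],np.degrees(np.arctan2(s["eef_rot"][1,1],s["eef_rot"][0,1])),s["joints"])
```

```text
[655.8  70.4   4. ]
[669.8 -14.3   4. ]
[571.8  56.9   4. ]
[586.8 -29.6   4. ]
[ 381.8 -185.7  171.6] -71.01532670533318 [-41.4  13.9  72.5 125.9 -17.2  51.2 -29.4]
```

Emit:
drive_tool(
  motion=[
    [0.6, [0, -2, 0], [0, 0, -0.145]],
    [0.6, [0, -2, -40], [0, 0, -0.145]],
    [0.6, [0, -2, -80], [0, 0, -0.145]],
    [0.6, [0, -2, -120], [0, 0, -0.145]],
    [0.6, [0, -2, -149], [0, 0, -0.145]],
    [0.6, [0, -2, -149], [0, 0, -0.145]],
    [0, [0, -2, -149], [0, 0, -0.145]],
    [0, [0, -2, -149], [0, 0, -0.145]],
    [0, [0, -2, -149], [0, 0, -0.145]],
    [0, [0, -2, -149], [0, 0, -0.145]],
  ],
  newtons=30,
)

```text
time: 27.6
eef_pos: [382.7, -188.1, 23.6]
eef_rot: [[0.982, 0.191, 0.003], [0.191, -0.982, -0.0], [0.002, 0.001, -1.0]]
force: [-0.0, 0.6, -0.1]
grip_width: 27.8
grasp_force: 0.0
```

Emit:
drive_tool(
  motion=[
    [0, [0, 0, 0], [0, 0, 0]],
    [0, [0, 0, 0], [0, 0, 0]],
    [0, [0, 0, 0], [0, 0, 0]],
    [0, [0, 0, 0], [0, 0, 0]],
  ],
)

```text
time: 28.0
eef_pos: [382.4, -187.9, 23.3]
eef_rot: [[0.982, 0.191, 0.001], [0.191, -0.982, 0.001], [0.002, -0.001, -1.0]]
force: [-1.6, 2.5, 8.5]
grip_width: 22.0
grasp_force: 30.0
```

Run:
```python
from h import *
np.set_printoptions(precision=1,suppress=True)
for n,roi in(("top",(238,165,75,75)),("side",(280,195,100,75))):
    t=cv2.imread(f"pics/{n}0.png")[:,:,::-1].copy(); h=hsv(t); x,y,w,hh=roi; r=h[y:y+hh,x:x+w]; 
    R=t[y:y+hh,x:x+w].astype(int); m=(R[...,0]>=R[...,2]-6)&(r[...,1]<45)&(r[...,2]>130)
    m=cv2.morphologyEx(m.astype(np.uint8),cv2.MORPH_OPEN,np.ones((3,3)))
    P=[]
    for c in blobs(m,80 if n=="side" else 150):
        q=np.array(cv2.minAreaRect(c)[0])+[x,y]; P.append(onz(n,q,4)); print(n,q,cv2.contourArea(c),P[-1],round(ang(n,c,4),1))
    print(np.mean(P,0))
s=get_state();print(s["eef_pos"],np.degrees(np.arctan2(s["eef_rot"][1,1],s["eef_rot"][0,1])),s["grip_width"],s["grasp_force"])
```

```text
top [276.  220.1] 157.0 [563.8  17.6   4. ] 10.2
top [263.6 216.5] 321.0 [574.5  58.4   4. ] 9.5
top [289.1 213. ] 322.0 [587.8 -24.4   4. ] 11.0
top [260.2 191.2] 321.5 [657.4  71.9   4. ] 9.5
top [285.6 187.5] 316.0 [671.2 -10.6   4. ] 8.6
[610.9  22.6   4. ]
side [330. 244.] 304.5 [586.  -25.2   4. ] -8.5
side [351.1 230.1] 269.0 [669.1 -11.2   4. ] -10.1
side [308.4 229.4] 267.0 [573.   58.7   4. ] -20.6
side [329.7 216.5] 236.0 [655.9  71.8   4. ] -22.8
[621.   23.5   4. ]
[ 382.4 -187.9   23.3] -78.99273179536992 21.98392135559287 30.001497105695307
```

Emit:
drive_tool(
  motion=[
    [0, [0, 0, 30], [0, 0, 0]],
    [0, [0, 0, 75], [0, 0, 0]],
    [0, [10, 5, 115], [0, 0, 0]],
    [0, [50, 30, 130], [0, 0, -0.03]],
    [0, [90, 55, 130], [0, 0, -0.03]],
    [0, [130, 80, 130], [0, 0, -0.03]],
    [0, [170, 105, 130], [0, 0, -0.03]],
    [0, [210, 130, 130], [0, 0, -0.03]],
    [0, [250, 155, 130], [0, 0, -0.03]],
    [0, [288.6, 177, 130], [0, 0, -0.03]],
  ],
)

```text
time: 29.0
eef_pos: [671.7, -8.8, 152.1]
eef_rot: [[0.987, 0.163, -0.001], [0.163, -0.987, 0.0], [-0.001, -0.001, -1.0]]
force: [1.0, -1.1, -0.1]
grip_width: 21.7
grasp_force: 30.0
```

Emit:
drive_tool(
  motion=[
    [0, [0, 0, -30], [0, 0, 0]],
    [0, [0, 0, -70], [0, 0, 0]],
    [0, [0, 0, -100], [0, 0, 0]],
    [0, [0, 0, -110], [0, 0, 0]],
    [0, [0, 0, -110], [0, 0, 0]],
  ],
)

```text
time: 29.5
eef_pos: [669.4, -11.0, 41.3]
eef_rot: [[0.987, 0.161, -0.003], [0.161, -0.987, -0.0], [-0.003, -0.0, -1.0]]
force: [-0.9, -0.5, -0.3]
grip_width: 21.7
grasp_force: 30.0
```

Emit:
drive_tool(
  motion=[
    [0, [1, 0, -6], [0, 0, 0]],
    [0, [1, 0, -12], [0, 0, 0]],
    [0, [1, 0, -15], [0, 0, 0]],
    [0, [1, 0, -15], [0, 0, 0]],
    [0.6, [1, 0, -15], [0, 0, 0]],
    [0.6, [1, 0, -15], [0, 0, 0]],
    [0.6, [1, 0, -15], [0, 0, 0]],
    [0.6, [1, 0, -15], [0, 0, 0]],
    [0.6, [1, 0, -15], [0, 0, 0]],
  ],
)

```text
time: 30.4
eef_pos: [671.4, -11.1, 27.7]
eef_rot: [[0.987, 0.161, 0.0], [0.161, -0.987, -0.0], [0.0, 0.0, -1.0]]
force: [-0.3, 0.1, -0.1]
grip_width: 49.6
grasp_force: 0.0
```

Emit:
drive_tool(
  motion=[
    [0.6, [0, 0, 40], [0, 0, 0]],
    [0.6, [0, 0, 85], [0, 0, 0]],
    [0.6, [-35, -10, 125], [0, 0, 0]],
    [0.6, [-75, -20, 125], [0, 0, 0]],
    [0.6, [-115, -35, 125], [0, 0, 0]],
    [0.6, [-155, -45, 125], [0, 0, 0]],
    [0.6, [-195, -60, 125], [0, 0, 0]],
    [0.6, [-235, -75, 125], [0, 0, 0]],
    [0.6, [-240, -75, 125], [0, 0, 0]],
  ],
)

```text
time: 31.3
eef_pos: [426.0, -87.5, 151.8]
eef_rot: [[0.988, 0.155, -0.004], [0.155, -0.988, 0.004], [-0.003, -0.005, -1.0]]
force: [-0.3, -1.0, 0.4]
grip_width: 52.4
grasp_force: 0.0
```

Run:
```python
from h import *
np.set_printoptions(precision=1,suppress=True)
s=get_state();print(s["eef_pos"],np.degrees(np.arctan2(s["eef_rot"][1,1],s["eef_rot"][0,1])),s["grip_width"])
plates((240,165,75,130)) # cap C and tray
```

```text
[426.  -87.5 151.8] -81.06298476070677 52.42002910707711
plate [17.8 17.5] [671.1 -11.7] 9.6
```

Run:
```python
from h import *
np.set_printoptions(precision=1,suppress=True)
b=get_image("side"); 
for c in blobs(red(hsv(b))[225:330,240:330],12): q=np.array(cv2.minAreaRect(c)[0])+[240,225]; print(q,cv2.contourArea(c),onz("side",q,50))
```

Emit:
drive_tool(
  motion=[
    [0.6, [3, 1.5, 0], [0, 0, -0.035]],
    [0.6, [3, 1.5, -30], [0, 0, -0.035]],
    [0.6, [3, 1.5, -60], [0, 0, -0.035]],
    [0.6, [3, 1.5, -60], [0, 0, -0.035]],
  ],
)

```text
time: 31.8
eef_pos: [433.6, -84.0, 90.1]
eef_rot: [[0.992, 0.127, -0.006], [0.127, -0.992, -0.002], [-0.006, 0.001, -1.0]]
force: [-0.3, 0.3, 0.0]
grip_width: 52.4
grasp_force: 0.0
```

Run:
```python
from h import *
a=get_image("top");b=get_image("side")
z=lambda i,x,y,w,h,k:cv2.resize(i[y:y+h,x:x+w],None,fx=k,fy=k,interpolation=cv2.INTER_CUBIC)
cv2.imwrite("pics/z8.png",np.hstack([z(a,240,165,133,160,3),z(b,220,195,133,160,3)])[:,:,::-1]);print(get_state()["eef_pos"])
```

```text
[435.45612961 -85.11388814  92.73010534]
```

View pics/z8.png

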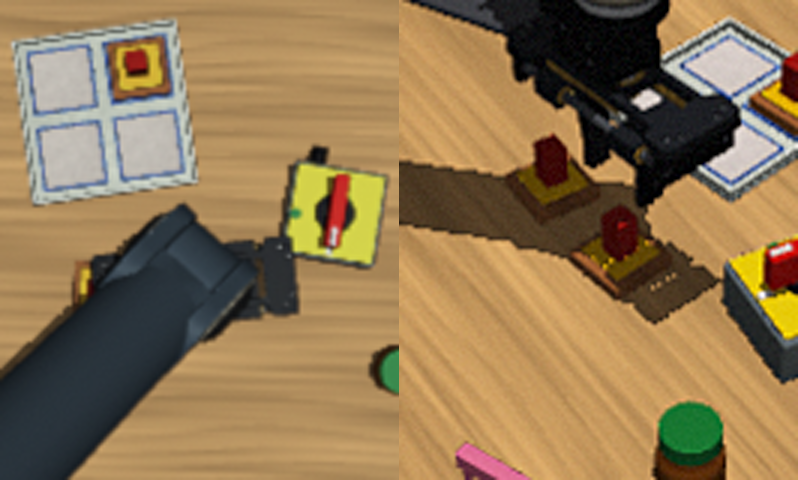

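Emit:
drive_tool(
  motion=[
    [0.6, [-5, -1, -10], [0, 0, 0]],
    [0.6, [-5, -1, -35], [0, 0, 0]],
    [0.6, [-5, -1, -60], [0, 0, 0]],
    [0.6, [-5, -1, -69], [0, 0, 0]],
    [0.6, [-5, -1, -69], [0, 0, 0]],
    [0, [-5, -1, -69], [0, 0, 0]],
    [0, [-5, -1, -69], [0, 0, 0]],
    [0, [-5, -1, -69], [0, 0, 0]],
    [0, [-5, -1, -69], [0, 0, 0]],
    [0, [-5, -1, -69], [0, 0, 0]],
  ],
)

```text
time: 32.9
eef_pos: [429.6, -85.5, 23.9]
eef_rot: [[0.992, 0.127, 0.001], [0.127, -0.992, 0.0], [0.001, -0.0, -1.0]]
force: [0.3, 0.4, 3.4]
grip_width: 21.4
grasp_force: 30.0
```

Emit:
drive_tool(
  motion=[
    [0, [0, 0, 0], [0, 0, 0]],
    [0, [0, 0, 0], [0, 0, 0]],
    [0, [0, 0, 0], [0, 0, 0]],
    [0, [0, 0, 0], [0, 0, 0]],
  ],
)

```text
time: 33.3
eef_pos: [429.7, -85.5, 23.9]
eef_rot: [[0.992, 0.127, 0.0], [0.127, -0.992, 0.001], [0.001, -0.0, -1.0]]
force: [-0.1, 1.1, 5.1]
grip_width: 22.0
grasp_force: 30.0
```

Emit:
drive_tool(
  motion=[
    [0, [0, 0, 30], [0, 0, 0]],
    [0, [0, 0, 75], [0, 0, 0]],
    [0, [15, 10, 105], [0, 0, 0.035]],
    [0, [50, 35, 110], [0, 0, 0.035]],
    [0, [86, 60, 110], [0, 0, 0.035]],
    [0, [122, 85, 110], [0, 0, 0.035]],
    [0, [158, 110, 110], [0, 0, 0.035]],
    [0, [194, 135, 110], [0, 0, 0.035]],
    [0, [227, 157.5, 110], [0, 0, 0.035]],
    [0, [227, 157.5, 110], [0, 0, 0.035]],
  ],
)

```text
time: 34.3
eef_pos: [659.8, 77.3, 132.0]
eef_rot: [[0.986, 0.169, 0.002], [0.169, -0.986, 0.0], [0.002, 0.0, -1.0]]
force: [-0.5, 1.1, -1.5]
grip_width: 21.7
grasp_force: 30.0
```

Emit:
drive_tool(
  motion=[
    [0, [0, 0, -30], [0, 0, 0]],
    [0, [0, 0, -65], [0, 0, 0]],
    [0, [0, 0, -90], [0, 0, 0]],
    [0, [0, 0, -90], [0, 0, 0]],
    [0, [0, 0, -90], [0, 0, 0]],
  ],
)

```text
time: 34.8
eef_pos: [656.1, 71.3, 43.7]
eef_rot: [[0.987, 0.16, -0.0], [0.16, -0.987, -0.001], [-0.001, 0.001, -1.0]]
force: [0.6, 0.1, -1.4]
grip_width: 21.5
grasp_force: 30.0
```

Emit:
drive_tool(
  motion=[
    [0, [1, 0.5, -6], [0, 0, 0]],
    [0, [1, 0.5, -12], [0, 0, 0]],
    [0, [1, 0.5, -16], [0, 0, 0]],
    [0, [1, 0.5, -16], [0, 0, 0]],
    [0.6, [1, 0.5, -16], [0, 0, 0]],
    [0.6, [1, 0.5, -16], [0, 0, 0]],
    [0.6, [1, 0.5, -16], [0, 0, 0]],
    [0.6, [1, 0.5, -16], [0, 0, 0]],
    [0.6, [1, 0.5, -16], [0, 0, 0]],
  ],
)

```text
time: 35.7
eef_pos: [657.4, 72.4, 27.6]
eef_rot: [[0.987, 0.161, 0.0], [0.161, -0.987, -0.0], [0.0, 0.0, -1.0]]
force: [0.3, -0.1, -0.6]
grip_width: 49.7
grasp_force: 0.0
```

Emit:
drive_tool(
  motion=[
    [0.6, [0, 0, 40], [0, 0, 0]],
    [0.6, [0, 0, 85], [0, 0, 0]],
    [0.6, [0, -30, 110], [0, 0, 0]],
    [0.6, [-10, -75, 110], [0, 0, 0]],
    [0.6, [-20, -120, 110], [0, 0, 0]],
    [0.6, [-30, -165, 110], [0, 0, 0]],
    [0.6, [-40, -200, 110], [0, 0, 0]],
    [0.6, [-40, -200, 110], [0, 0, 0]],
  ],
)

```text
time: 36.5
eef_pos: [614.6, -135.3, 138.8]
eef_rot: [[0.989, 0.15, 0.001], [0.15, -0.989, -0.003], [0.0, 0.004, -1.0]]
force: [-0.6, -1.2, 0.2]
grip_width: 52.1
grasp_force: 0.0
```

Run:
```python
from h import *
np.set_printoptions(precision=1,suppress=True)
s=get_state();print(s["eef_pos"],np.degrees(np.arctan2(s["eef_rot"][1,1],s["eef_rot"][0,1])),s["grip_width"])
plates((240,165,75,130))
b=get_image("side"); h=hsv(b); r=((h[...,0]<8)|(h[...,0]>172))&(h[...,1]>150)&(h[...,2]>60)
for c in blobs(r[195:330,240:370],20): q=np.array(cv2.minAreaRect(c)[0])+[240,195]; print(q,cv2.contourArea(c),onz("side",q,50))
```

```text
[ 614.6 -135.3  138.8] -81.36485003502222 52.065661990732195
plate [17. 19.] [428.8  21.3] 1.5
plate [17.6 17.4] [657.9  72.1] 8.7
plate [16.5 17.3] [673.  -10.9] 9.6
[356.3 279.9] 325.0 [ 529.4 -206.6   50. ]
[271.4 246.9] 97.0 [425.4   8.8  50. ]
[353.  219.4] 40.5 [665.2 -20.9  50. ]
[331.8 205.5] 62.0 [654.7  62.1  50. ]
```

Emit:
drive_tool(
  motion=[
    [0.6, [-40, 20, 0], [0, 0, -0.1]],
    [0.6, [-80, 40, 0], [0, 0, -0.185]],
    [0.6, [-115, 70, 0], [0, 0, -0.185]],
    [0.6, [-145, 100, 0], [0, 0, -0.185]],
    [0.6, [-170, 130, 0], [0, 0, -0.185]],
    [0.6, [-186, 156, 0], [0, 0, -0.185]],
    [0.6, [-186, 156, -30], [0, 0, -0.185]],
    [0.6, [-186, 156, -60], [0, 0, -0.185]],
    [0.6, [-186, 156, -60], [0, 0, -0.185]],
    [0.6, [-186, 156, -60], [0, 0, -0.185]],
  ],
)

```text
time: 37.6
eef_pos: [431.7, 28.7, 77.9]
eef_rot: [[1.0, -0.022, -0.0], [-0.022, -1.0, -0.001], [-0.0, 0.001, -1.0]]
force: [0.3, -0.3, 0.2]
grip_width: 52.2
grasp_force: 0.0
```

Emit:
drive_tool(
  motion=[
    [0.6, [-3, -7.7, 0], [0, 0, -0.01]],
    [0.6, [-3, -7.7, -25], [0, 0, -0.01]],
    [0.6, [-3, -7.7, -48], [0, 0, -0.01]],
    [0.6, [-3, -7.7, -55], [0, 0, -0.01]],
    [0.6, [-3, -7.7, -55], [0, 0, -0.01]],
    [0, [-3, -7.7, -55], [0, 0, -0.01]],
    [0, [-3, -7.7, -55], [0, 0, -0.01]],
    [0, [-3, -7.7, -55], [0, 0, -0.01]],
    [0, [-3, -7.7, -55], [0, 0, -0.01]],
    [0, [-3, -7.7, -55], [0, 0, -0.01]],
  ],
)

```text
time: 38.6
eef_pos: [428.6, 20.9, 22.8]
eef_rot: [[0.999, -0.033, 0.0], [-0.033, -0.999, 0.0], [0.0, -0.0, -1.0]]
force: [-0.4, 0.5, 3.2]
grip_width: 21.8
grasp_force: 30.0
```

Emit:
drive_tool(
  motion=[
    [0, [0, 0, 0], [0, 0, 0]],
    [0, [0, 0, 0], [0, 0, 0]],
    [0, [0, 0, 0], [0, 0, 0]],
    [0, [0, 0, 0], [0, 0, 0]],
  ],
)

```text
time: 39.0
eef_pos: [428.6, 20.9, 22.8]
eef_rot: [[0.999, -0.033, 0.0], [-0.033, -0.999, 0.001], [0.0, -0.001, -1.0]]
force: [-1.9, 2.0, 5.5]
grip_width: 21.9
grasp_force: 30.0
```

Emit:
drive_tool(
  motion=[
    [0, [0, 0, 30], [0, 0, 0]],
    [0, [0, 0, 65], [0, 0, 0.05]],
    [0, [20, 5, 80], [0, 0, 0.12]],
    [0, [55, 14, 80], [0, 0, 0.195]],
    [0, [90, 23, 80], [0, 0, 0.195]],
    [0, [125, 32, 80], [0, 0, 0.195]],
    [0, [145.4, 37.6, 80], [0, 0, 0.195]],
    [0, [145.4, 37.6, 50], [0, 0, 0.195]],
    [0, [145.4, 37.6, 22], [0, 0, 0.195]],
    [0, [145.4, 37.6, 22], [0, 0, 0.195]],
  ],
)

```text
time: 40.0
eef_pos: [570.6, 58.4, 41.0]
eef_rot: [[0.987, 0.161, -0.008], [0.161, -0.987, -0.001], [-0.008, 0.0, -1.0]]
force: [-1.4, -0.8, -0.9]
grip_width: 21.7
grasp_force: 30.0
```

Emit:
drive_tool(
  motion=[
    [0, [0, 0, 0], [0, 0, 0]],
    [0, [0, 0, 0], [0, 0, 0]],
  ],
)

```text
time: 40.2
eef_pos: [574.6, 58.0, 45.9]
eef_rot: [[0.987, 0.161, 0.002], [0.161, -0.987, -0.0], [0.002, 0.0, -1.0]]
force: [0.2, 0.2, 0.0]
grip_width: 21.9
grasp_force: 30.0
```

Emit:
drive_tool(
  motion=[
    [0, [0, 0.5, -7], [0, 0, 0]],
    [0, [0, 0.5, -13], [0, 0, 0]],
    [0, [0, 0.5, -18], [0, 0, 0]],
    [0, [0, 0.5, -18], [0, 0, 0]],
    [0, [0, 0.5, -18], [0, 0, 0]],
  ],
)

```text
time: 40.7
eef_pos: [573.9, 58.8, 26.7]
eef_rot: [[0.987, 0.161, 0.0], [0.161, -0.987, 0.0], [0.0, -0.0, -1.0]]
force: [0.0, 0.1, 2.5]
grip_width: 21.8
grasp_force: 30.0
```

Emit:
drive_tool(
  motion=[
    [0.6, [0, 0, 0], [0, 0, 0]],
    [0.6, [0, 0, 0], [0, 0, 0]],
    [0.6, [0, 0, 0], [0, 0, 0]],
    [0.6, [0, 0, 0], [0, 0, 0]],
    [0.6, [0, 0, 0], [0, 0, 0]],
    [0.6, [0, 0, 40], [0, 0, 0]],
    [0.6, [0, 0, 85], [0, 0, 0]],
    [0.6, [-5, -40, 125], [0, 0, 0]],
    [0.6, [-15, -85, 165], [0, 0, 0]],
    [0.6, [-30, -130, 170], [0, 0, 0]],
  ],
)

```text
time: 41.7
eef_pos: [549.5, -59.7, 196.1]
eef_rot: [[0.986, 0.164, 0.006], [0.165, -0.986, -0.0], [0.006, 0.001, -1.0]]
force: [0.6, -0.3, -0.7]
grip_width: 52.5
grasp_force: 0.0
```

Emit:
drive_tool(
  motion=[
    [0.6, [0, -45, 0], [0, 0, 0]],
    [0.6, [0, -90, 0], [0, 0, 0]],
    [0.6, [0, -120, 0], [0, 0, 0]],
    [0.6, [0, -120, 0], [0, 0, 0]],
  ],
)

```text
time: 42.1
eef_pos: [546.0, -185.1, 194.0]
eef_rot: [[0.988, 0.153, 0.001], [0.153, -0.988, -0.003], [0.001, 0.003, -1.0]]
force: [-0.6, -0.3, 1.0]
grip_width: 52.4
grasp_force: 0.0
```

Run:
```python
from h import *
np.set_printoptions(precision=1,suppress=True)
s=get_state();print(s["eef_pos"],np.degrees(np.arctan2(s["eef_rot"][1,1],s["eef_rot"][0,1])),s["grip_width"],s["joints"])
a=plates((240,165,75,130)); b=get_image("side")
z=lambda i,x,y,w,h,k:cv2.resize(i[y:y+h,x:x+w],None,fx=k,fy=k,interpolation=cv2.INTER_CUBIC)
cv2.imwrite("pics/z9.png",np.vstack([z(a,110,160,266,100,3),z(b,190,95,266,95,3)])[:,:,::-1])
```

```text
[ 546.  -185.1  194. ] -81.22658085765359 52.381701259219966 [-28.2  28.6  59.2 105.9 -27.7  61.4 -39.5]
plate [17.5 17.5] [574.8  58.1] 9.7
plate [17.7 17.4] [658.  72.] 9.1
plate [17.7 17.4] [671.  -11.8] 8.6
```

View pics/z9.png

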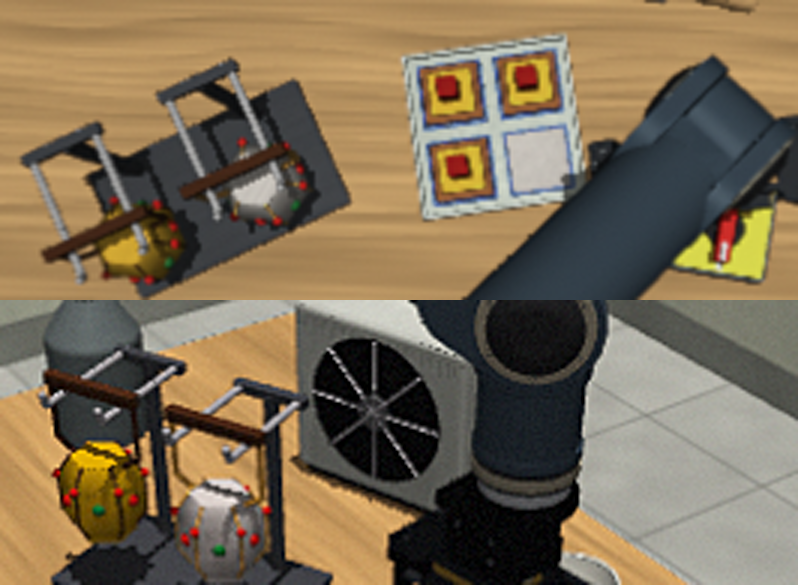

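Emit:
drive_tool(
  motion=[
    [0.6, [-10, -12, 0], [0, 0, -0.14]],
    [0.6, [-20, -25, 0], [0, 0, -0.28]],
    [0.6, [-32, -38, -20], [0, 0, -0.307]],
    [0.6, [-32, -38, -50], [0, 0, -0.307]],
    [0.6, [-32, -38, -70], [0, 0, -0.307]],
    [0.6, [-32, -38, -70], [0, 0, -0.307]],
    [0.6, [-32, -38, -70], [0, 0, -0.307]],
  ],
)

```text
time: 42.9
eef_pos: [516.0, -216.1, 123.3]
eef_rot: [[0.99, -0.143, -0.0], [-0.143, -0.99, 0.0], [-0.0, -0.0, -1.0]]
force: [-0.1, -0.4, 0.2]
grip_width: 52.1
grasp_force: 0.0
```

Emit:
drive_tool(
  motion=[
    [0.6, [-2, -7, 0], [0, 0, 0]],
    [0.6, [-2, -7, -25], [0, 0, 0]],
    [0.6, [-2, -7, -50], [0, 0, 0]],
    [0.6, [-2, -7, -60], [0, 0, 0]],
    [0.6, [-2, -7, -60], [0, 0, 0]],
    [0, [-2, -7, -60], [0, 0, 0]],
    [0, [-2, -7, -60], [0, 0, 0]],
    [0, [-2, -7, -60], [0, 0, 0]],
    [0, [-2, -7, -60], [0, 0, 0]],
    [0, [-2, -7, -60], [0, 0, 0]],
  ],
  newtons=35,
)

```text
time: 43.9
eef_pos: [513.6, -224.3, 63.4]
eef_rot: [[0.99, -0.145, 0.001], [-0.145, -0.99, -0.0], [0.001, 0.0, -1.0]]
force: [-0.7, 0.7, -0.9]
grip_width: 19.7
grasp_force: 0.0
```

Emit:
drive_tool(
  motion=[
    [0, [0, 0, 0], [0, 0, 0]],
    [0, [0, 0, 0], [0, 0, 0]],
    [0, [0, 0, 0], [0, 0, 0]],
  ],
)

```text
time: 44.2
eef_pos: [513.7, -223.4, 63.3]
eef_rot: [[0.99, -0.144, 0.0], [-0.144, -0.99, 0.002], [-0.0, -0.002, -1.0]]
force: [-0.7, 3.9, 5.6]
grip_width: 15.5
grasp_force: 35.0
```

Emit:
drive_tool(
  motion=[
    [0, [0, 0, 0], [0, 0, -0.14]],
    [0, [0, 0, 0], [0, 0, -0.28]],
    [0, [0, 0, 0], [0, 0, -0.42]],
    [0, [0, 0, 0], [0, 0, -0.56]],
    [0, [0, 0, 0], [0, 0, -0.7]],
    [0, [0, 0, 0], [0, 0, -0.84]],
    [0, [0, 0, 0], [0, 0, -0.98]],
    [0, [0, 0, 0], [0, 0, -1.12]],
    [0, [0, 0, 0], [0, 0, -1.26]],
    [0, [0, 0, 0], [0, 0, -1.36]],
  ],
)

```text
time: 45.2
eef_pos: [515.4, -221.8, 63.3]
eef_rot: [[0.063, -0.998, 0.002], [-0.998, -0.063, 0.004], [-0.004, -0.002, -1.0]]
force: [3.3, 7.7, 6.8]
grip_width: 15.9
grasp_force: 35.0
```

Run:
```python
from h import *
np.set_printoptions(precision=2,suppress=True)
s=get_state();print(s["eef_pos"],np.degrees(np.arctan2(s["eef_rot"][1,1],s["eef_rot"][0,1])),s["joints"],s["force"],s["ft_torque"])
```

```text
[ 515.42 -221.79   63.33] -176.39153140474164 [ -26.79   48.62   69.84  114.26  -55.04   59.69 -106.38] [3.27 7.69 6.76] [ 1.58 -0.43 -0.11]
```

Emit:
drive_tool(
  motion=[
    [0, [0, 0, 0], [0, 0, 0]],
    [0.5, [0, 0, 0], [0, 0, 0]],
    [0.5, [0, 0, 0], [0, 0, 0]],
    [0.5, [0, 0, 0], [0, 0, 0]],
    [0.5, [0, 0, 0], [0, 0, 0]],
    [0.5, [0, 0, 0], [0, 0, 0]],
    [0.5, [0, 0, 40], [0, 0, 0]],
    [0.5, [0, 0, 85], [0, 0, 0.1]],
    [0.5, [0, 0, 130], [0, 0, 0.2]],
    [0.5, [0, 0, 170], [0, 0, 0.3]],
  ],
)

```text
time: 46.2
eef_pos: [513.2, -225.0, 235.3]
eef_rot: [[0.36, -0.933, 0.001], [-0.933, -0.36, -0.001], [0.001, -0.001, -1.0]]
force: [0.6, 0.7, 0.0]
grip_width: 43.4
grasp_force: 0.0
```

Emit:
drive_tool(
  motion=[
    [0.5, [0, -40, 40], [0, 0, 0.1]],
    [0.5, [-10, -80, 80], [0, 0, 0.2]],
    [0.5, [-20, -120, 80], [0, 0, 0.3]],
    [0.5, [-30, -160, 80], [0, 0, 0.4]],
    [0.5, [-30, -200, 80], [0, 0, 0.5]],
    [0.5, [-30, -200, 80], [0, 0, 0.5]],
    [0.5, [-30, -200, 80], [0, 0, 0.5]],
  ],
)

```text
time: 46.9
eef_pos: [482.0, -425.7, 312.9]
eef_rot: [[0.759, -0.651, -0.0], [-0.651, -0.759, 0.0], [-0.0, 0.0, -1.0]]
force: [0.0, 0.4, 0.1]
grip_width: 43.2
grasp_force: 0.0
```

Run:
```python
from h import *
np.set_printoptions(precision=1,suppress=True)
a=plates((240,165,75,130)); b=get_image("side")
z=lambda i,x,y,w,h,k:cv2.resize(i[y:y+h,x:x+w],None,fx=k,fy=k,interpolation=cv2.INTER_CUBIC)
print(get_state()["eef_pos"],get_state()["qd"])
cv2.imwrite("pics/z10.png",np.vstack([z(a,110,155,266,100,3),z(b,150,95,266,99,3)])[:,:,::-1])
```

```text
plate [17.6 17.4] [574.8  58.2] 9.1
plate [17.6 17.4] [657.9  72.1] 8.7
plate [17.7 17.5] [671.3 -11.6] 9.6
[ 484.  -423.1  312.7] [-1.5 -0.1 -0.2 -0.   0.  -0.   0.1]
```

View pics/z10.png

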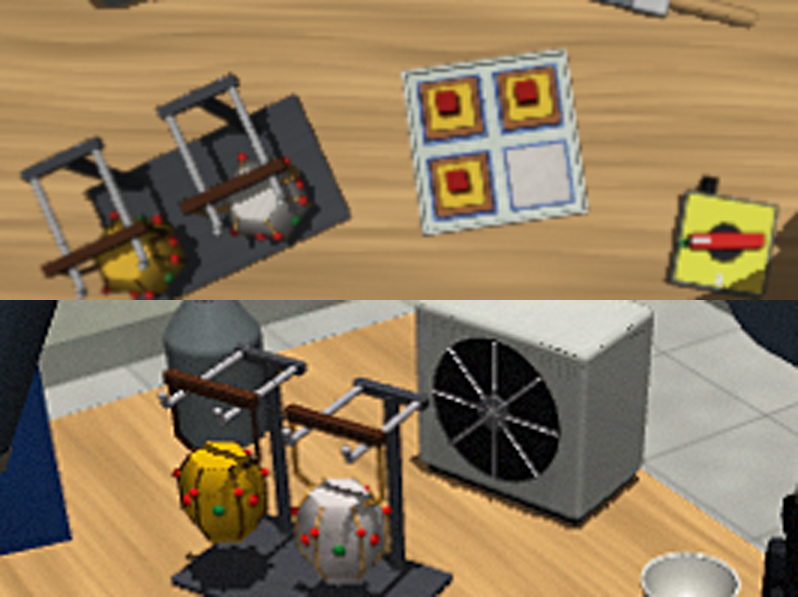

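The last picture shows the isolator back ON: its white line is at the green dot, near (690,240). Both lanterns hang on the forks, and the three caps sit centred on their squares.

```bash
python3 -c "
from workcell import *
print(finish_job())"
```

```text
the job is handed in; nothing more can be done
None
```

The job is handed in: the last pictures show both lanterns hung on their own forks, all three caps present centred and parallel on their squares, and the isolator back on; `finish_job()` returned no verdict.

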